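Lever open the flush lid of a storage case with a letter opener

ROBOT

A 6-joint arm with a two-finger parallel gripper is mounted at the origin on the work surface. World frame = base frame: x ahead of the robot, y to its left, z up, the work surface at z = 0. Lengths are in mm, angles in rad, forces in N, time in s.
With the tool pointing down it reaches from about 400 to 925 mm from the base axis. Payload 12.5 kg.
Tool frame: the origin (TCP) lies between the finger pads; the fingertips stand 11 mm ahead of it and the grasp point (between the pads) lies 8 mm behind it (env.tip_extent is the distance from the TCP to the fingertips, in mm); x points along the fingers, z is the direction in which the jaws open and shut, and the axes are right-handed (so a half turn about x gives the same grasp; the last joint's range is limited). The gripper opens to 95 mm and grips with 3 to 60 N. Pads are 20 mm wide; open, the fingers measure 119 mm over their backs; the gripper's body (75 mm by 180 mm) begins 59 mm behind the grasp point.
Start: joints at [-1.371, 0.491, 1.559, -0, 1.092, -0.106], TCP at [188.183, -596.014, 225.661] pointing down, gripper open.
Joint ranges: [-3.1, 3.1], [-0.84, 2.19], [0.05, 2.79], [-1.13, 4.28], [0.06, 2.93], [-2.69, 2.69]. Speed limits (rad/s): [2.22, 2.22, 2.79, 3.14, 3.14, 3.14].

INTERFACE

Orientations are given as [roll, pitch, yaw] about the fixed x, y, z axes, in that order (R = Rz(yaw) Ry(pitch) Rx(roll)).
In Python, from cell import status, imaging, env gives the robot as it stands. The module is installed in compiled form; this text tells all that it offers.
- The arm moves only by the tool apply_moves, never from a script. Its argument "increments" is a list of rows, each a list of 5 numbers: the closure, from 0 (fully open) to 1 (shut), then the shift along the tool's x, y, z in mm, then the turn about the tool's x in degrees. A call has 1 to 10 rows; each row shifts and turns the commanded pose from where the row before left it, along the tool's axes as they then stand; what a row does not reach is not made up. A row lasts 1/10 s, in which the tool goes at most 50 mm and 8.59 degrees, less where a joint would pass 70% of its speed; a pose out of reach is approached as far as the arm can. A call with a gripper value outside its range is refused whole. The fingers move at their own pace and stop on an object; the grip force is fixed at half the most. Time passes only in rows, so rows that do not move let the fingers close. It gives the time, the measured TCP pose, the force and the opening at its end, in the units of the state.
- status.state(): the state, without advancing time (a new reading comes with each control period).
- imaging.read_camera(name): name is "side" or "top"; returns a dict with "pixels" (400x640x3 uint8, red, green, blue), "fovy" (degrees; the focal length in pixels is half the picture's height over the tangent of half this angle, whatever the lens; pixels are square), "cx", "cy" (the principal point, pixels), "R" (3x3) and "t" (3): a world point X has camera coordinates R X + t. Camera axes: x right, y down, z forward; pixel columns grow to the right and rows downward; lengths in mm; the calibration is good to about 2 mm. A picture is of the moment at which its call begins. There is no depth.
- env.job_done(): hands the job in, once; it reports no verdict.
The state is a dict: "t": time; "joints": joint angles; "qvel": joint speeds; "tau": joint torques, N m; "eef_pos": TCP position; "tcp_rot": TCP orientation; "ft_force": force on the tool from outside, world axes, zero at the start; "moment": the same for the moment, N m; "opening": opening from 0.0 (shut) to 1.0 (fully open).
Only numpy, scipy, OpenCV 4.12 (cv2) and the standard library are available. Lean on these libraries where they do the work, as an engineer would, in place of code of your own. Each camera call takes 0.05 s, during which the arm holds its last target. There are 200 camera calls.

TASK

The lid of the white storage case in the drawer lies flush and its thumb notch is too small for the fingers: pick up the letter opener, slip its blade down through the notch under the edge of the lid, and with the blade alone lever and push the lid up until it stands about upright, keeping the gripper itself off the lid. Then set the opener down flat on the drawer floor, not dropping it, and let go; leave the other things in the drawer where they are.

Things in the scene. Friction and masses are not known exactly. Their poses are not given: they have to be found in the camera images.
- opener_grip (a point): Letter opener, loose, flat on the floor left or right of the case, 200 mm long, 60 g. Dark-wood handle 85 long, 14 wide, 16 mm high. Point: on the handle's axis, half-way up (8 mm above the floor), 60 mm from its rear end, 25 mm behind the blade's root, near the centre of mass. x points along the blade to its tip, z up when flat. Pinch across y.
- opener_tip (a point): Middle of the opener blade's square tip, 140 mm along x from opener_grip (y = z = 0 there); same axes. The steel blade is flat and stiff: 115 mm long, 10 mm wide (y), 2.5 mm thick (z), leaving the middle of the handle's front end at half its height.
- case: White plastic case, fixed, 130 deep (x) by 110 wide (y) by 36 mm high, walls 5 mm, floor 4 mm thick. Origin: centre of its underside on the drawer floor. x points horizontally from its front wall (nearest the robot) to the hinge side. Empty below the notch; sticks lie deeper in.
- rim (a point): Middle of the inner top edge of the case's front wall: case x = -60, z = 36 mm. The fulcrum for the blade. Axes as the case.
- notch (a point): On the underside of the aluminium lid (98 wide, 4 mm thick, 70 g, top flush with the rim), middle of the back edge of its thumb notch, a cut-out 20 wide, 20 mm deep from rim to here in the middle of the lid's front edge. Moves with the lid; shut, it is 20 mm in +x from rim, 4 mm lower: a blade going in must slope down more than 21 degrees. x along the lid to the hinge, z out of its top.
- hinge (a point): Middle of the lid's hinge line, half-way up the lid's thickness: case x = 58, z = 34 mm. The lid turns about case y here. The notch's back edge is 98 mm from it, the lid's front corners beside the notch 116 mm.
- lid (a joint): Lid angle in rad: 0 shut, grows as the front edge rises, 1.57 upright, stop at 1.75. The hinge is stiff (0.07 N m friction), so the lid stays where it is left; 1 to 2 N at the notch edge raises it.
- bowl: Bystander, loose: small red ceramic bowl, 90 mm across, 40 mm high, on the side of the case where the opener is not. Origin: centre of its underside.
- gold_drive: Bystander, loose: gold-coloured metal drive 45 x 16 x 8 mm lying in front of the case. Origin: centre of its underside.
- bamboo_stick: Bystander, loose: bamboo-cased stick 60 x 20 x 10 mm lying beyond the case to one side. Origin: centre of its underside.
- clip: Bystander, fixed: steel spring clip on a 50 x 70 mm plate holding a navy plastic USB stick upright, 64 mm high in all, beyond the case to the other side. Origin: centre of its underside.
Things that resemble listed ones, but are neither listed nor needed, are in the scene too. Of the things that look like the part that bears opener_grip, the largest one is meant.

How it is judged:
By the outcome, as a careful person would: the job done as asked, in the order asked, and still so for the second after the job is handed in, with the robot touching nothing.
It also fails if it takes over 54 s, if anything falls off the work surface, if the arm or the gripper's body presses on something with over 40 N, if the wrist force passes 120 N, or if a joint passes its speed limit or range.

## Working session

There is one attempt and no reset: what is moved stays moved. The work goes in short steps, Python scripts to look and compute and a tool call to move; the robot and the scene stay as the last step left them, time stands still between calls to the robot, and variables do not carry over. Pictures are saved under pics/ and viewed, about 8 in all and at most 12, crops included, and the job is handed in when it is done.

Besides the shell and the picture viewer there is one more tool, called after ">>>" in YAML: its name, and indented under it one key for each argument. apply_moves: Moves the arm, as the interface text tells. Its arguments: {"type":"object","properties":{"increments":{"type":"array"}},"required":["increments"]}

```bash
mkdir -p pics; cat > h.py <<'E'
import numpy as np, cv2
from cell import status, imaging, env
def cam(n):
    c=imaging.read_camera(n); c['f']=200/np.tan(np.radians(c['fovy'])/2); c['R']=np.array(c['R']);c['t']=np.array(c['t']); return c
def ray(c,u,v,z):
    d=c['R'].T@np.array([(u-c['cx'])/c['f'],(v-c['cy'])/c['f'],1]); o=-c['R'].T@c['t']
    return o+d*(z-o[2])/d[2]
def proj(c,X):
    p=c['R']@np.array(X)+c['t']; return c['cx']+c['f']*p[0]/p[2], c['cy']+c['f']*p[1]/p[2]
def save(c,n,box=None,s=1):
    im=c['pixels'][:,:,::-1]
    if box: im=im[box[1]:box[3],box[0]:box[2]]
    cv2.imwrite('pics/'+n,cv2.resize(im,None,fx=s,fy=s,interpolation=cv2.INTER_CUBIC))
E
python3 - <<'E'
from h import *
import pickle
a=cam('top');b=cam('side');pickle.dump((a,b),open('c0.pkl','wb'))
save(a,'t0.png');save(b,'s0.png')
for c in(a,b):print(c['fovy'],c['cx'],c['cy'],-c['R'].T@c['t'],c['R'].round(3))
print(status.state(), env.tip_extent)
E
```

```text
46.41520511997806 318.5560971897376 198.7389004989653 [ 307.20502305  163.01028518 1250.45533385] [[-0.005 -1.    -0.002]
 [-0.974  0.005 -0.228]
 [ 0.228  0.001 -0.974]]
56.69989921389982 329.93298934569947 197.3754555476101 [184.61418704 885.4728917  900.8731535 ] [[-0.873 -0.487  0.013]
 [-0.362  0.631 -0.686]
 [ 0.326 -0.604 -0.728]]
{'t': 0.1, 'joints': array([-1.37060682e+00,  4.91485401e-01,  1.55940272e+00, -1.04568464e-05,
        1.09167310e+00, -1.05570555e-01]), 'qvel': array([ 0.00180908,  0.00070712, -0.00237213,  0.00044806, -0.00050167,
       -0.00096879]), 'tau': array([ 2.32417035e-03, -6.13625550e+01, -2.58605897e+01,  6.94131874e-02,
        4.70574468e-02, -5.34573303e-05]), 'eef_pos': array([ 188.13230137, -595.798352  ,  225.12390172]), 'tcp_rot': array([3.04559753, 1.56982772, 1.78056609]), 'ft_force': array([-0.34788867,  0.55588245, -0.57468795]), 'moment': array([-0.02503066,  0.00130242,  0.02374597]), 'opening': 1.0026024872019281} 11.0
```

View pics/t0.png

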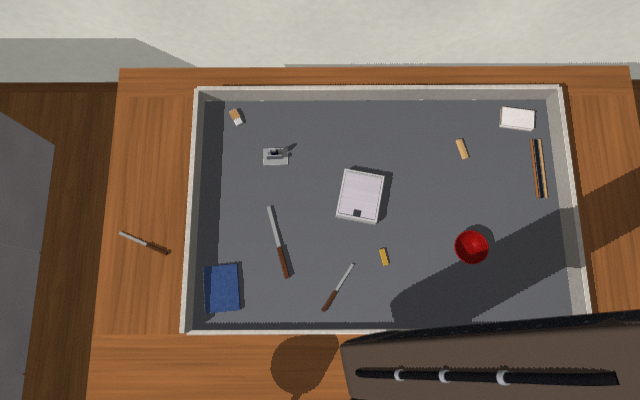

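View pics/s0.png

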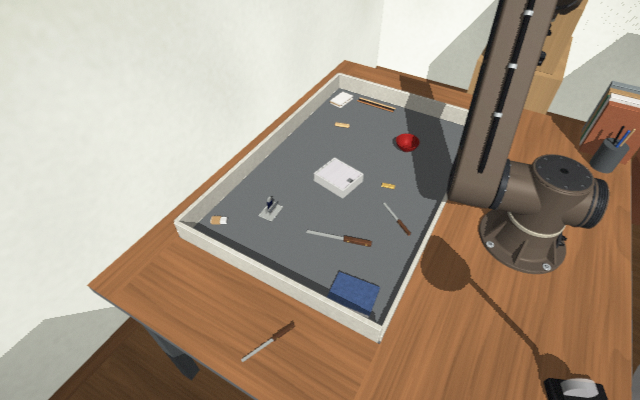

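The top view shows three openers: (278,240), the longest; (338,288), a small one; and (145,243), on the table outside the drawer. Case is at (360,196) with its notch at (357,213). The largest, (278,240), lies left of the case, so I choose it and measure it.

```bash
cat >> h.py <<'E'
def tri(a,pa,b,pb):
    L=[];r=[]
    for c,p in((a,pa),(b,pb)):
        o=-c['R'].T@c['t'];d=c['R'].T@np.array([(p[0]-c['cx'])/c['f'],(p[1]-c['cy'])/c['f'],1]);d/=np.linalg.norm(d)
        P=np.eye(3)-np.outer(d,d);L.append(P);r.append(P@o)
    X=np.linalg.lstsq(np.vstack(L),np.hstack(r),rcond=None)[0]
    return X,[np.linalg.norm(P@X-q) for P,q in zip(L,r)]
def blob(c,box,f):
    """largest mask component in box: mean, end points along axis, contour"""
    x0,y0,x1,y1=box; im=c['pixels'][y0:y1,x0:x1].astype(int)
    m=f(im[...,0],im[...,1],im[...,2]).astype(np.uint8)
    n,l,s,ce=cv2.connectedComponentsWithStats(m); k=1+np.argmax(s[1:,4]); v,u=np.where(l==k)
    P=np.c_[u+x0,v+y0].astype(float); mu=P.mean(0); w=np.linalg.svd(P-mu,full_matrices=0)[2][0]; q=(P-mu)@w
    return mu,mu+w*(q.min()-.5),mu+w*(q.max()+.5),P,s[k,4]
brown=lambda r,g,b:(r-b>35)&(r<190)
steel=lambda r,g,b:(r>115)&(abs(r-b)<40)
white=lambda r,g,b:(r>150)&(abs(r-b)<50)
E
python3 - <<'E'
from h import *
import pickle
a,b=pickle.load(open('c0.pkl','rb'))
R={}
for n,c,bx in(('top',a,(255,200,300,285)),('side',b,(300,222,380,252))):
    h=blob(c,bx,brown);s=blob(c,bx,steel); R[n]=(h,s)
    print(n,'handle',h[0],h[1],h[2],h[4],'blade',s[0],s[1],s[2],s[4])
(ha,sa),(hb,sb)=R['top'],R['side']
print('handle ctr',tri(a,ha[0],b,hb[0]),'blade ctr',tri(a,sa[0],b,sb[0]))
for z in (0,8,16):
  print(z,[ray(a,*p,z).round(1) for p in(ha[1],ha[2],sa[1],sa[2])])
  print('  s',[ray(b,*p,z).round(1) for p in(hb[1],hb[2],sb[1],sb[2])])
for n,c,bx in(('top',a,(325,160,395,230)),('side',b,(305,150,370,205))):
    w=blob(c,bx,white); hull=cv2.convexHull(w[3].astype(np.float32)); ap=cv2.approxPolyDP(hull,3,True)
    print(n,w[4],ap.reshape(-1,2).tolist())
save(a,'t1.png',(240,150,400,320),3.5); 
im1=cv2.imread('pics/t1.png'); im2=b['pixels'][140:255,295:385,::-1]; im2=cv2.resize(im2,None,fx=2.6,fy=2.6,interpolation=2)
W=np.zeros((595,800,3),np.uint8);W[:595,:560]=im1[:595];W[:im2.shape[0],562:562+im2.shape[1]]=im2; cv2.imwrite('pics/m1.png',W)
E
```

```text
top handle [282.60869565 262.32608696] [278.38180094 246.64882361] [286.72470391 277.59208004] 138 blade [272.97484277 226.06289308] [267.44946397 205.36252293] [278.40571723 246.40921062] 159
side handle [356.98639456 240.7414966 ] [343.09684107 237.97420827] [370.80956473 243.49555903] 147 blade [324.1754386  234.43274854] [303.7736703  231.22195962] [343.74035833 237.51183592] 171
handle ctr (array([426.33059918, 260.88754551,   9.75274223]), [np.float64(1.1016074144291337), np.float64(1.1016074144290358)]) blade ctr (array([523.63566064, 288.19388952,   8.68623452]), [np.float64(0.7987458105837422), np.float64(0.7987458105824987)])
0 [array([468.2, 273.3,   0. ]), array([385.9, 250. ,   0. ]), array([582., 305.,   0.]), array([468.8, 273.3,   0. ])]
  s [array([471.3, 265.8,   0. ]), array([389.6, 242.8,   0. ]), array([588.3, 302.8,   0. ]), array([470.4, 263.3,   0. ])]
8 [array([467.2, 272.6,   8. ]), array([385.4, 249.4,   8. ]), array([580.3, 304.1,   8. ]), array([467.8, 272.6,   8. ])]
  s [array([468.7, 271.3,   8. ]), array([387.7, 248.6,   8. ]), array([584.8, 308. ,   8. ]), array([467.9, 268.8,   8. ])]
16 [array([466.1, 271.9,  16. ]), array([384.9, 248.9,  16. ]), array([578.5, 303.2,  16. ]), array([466.8, 271.8,  16. ])]
  s [array([466.2, 276.8,  16. ]), array([385.9, 254.3,  16. ]), array([581.2, 313.1,  16. ]), array([465.3, 274.3,  16. ])]
top 1927 [[383.0, 176.0], [374.0, 223.0], [336.0, 216.0], [344.0, 169.0]]
side 1203 [[363.0, 174.0], [362.0, 181.0], [343.0, 197.0], [314.0, 180.0], [314.0, 172.0], [333.0, 158.0]]
```

View pics/m1.png

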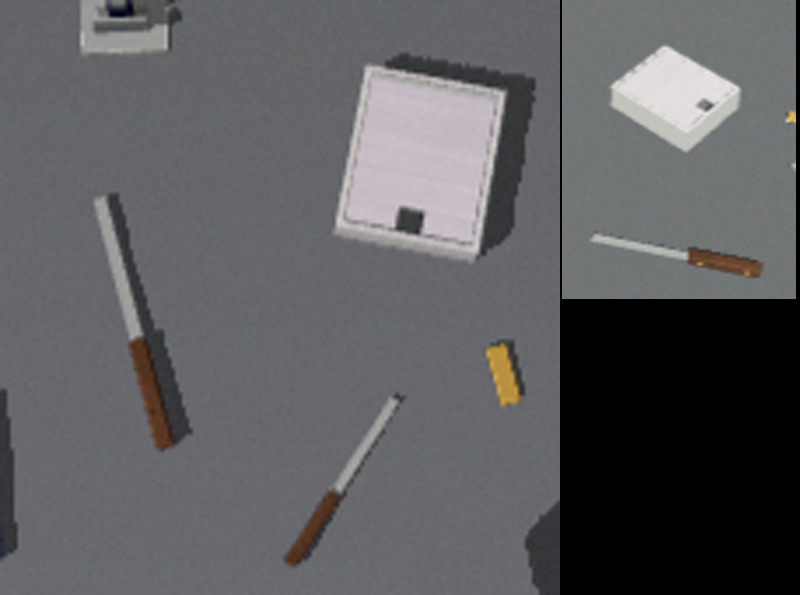

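Crop shows the chosen opener (grip about px (281,255), tip (268,206)), clearly longer than the one at (338,288). Case notch is at about (357,213). Next I need the case frame and the drawer-wall heights. The tool can only yaw, so I'll have to tilt the opener by pivoting it in the jaws.

```bash
python3 - <<'E'
from h import *
import pickle
a,b=pickle.load(open('c0.pkl','rb'))
dark=lambda r,g,b:(r<110)
for n,c,bx in(('top',a,(348,205,366,219)),('side',b,(342,175,357,187))):
    w=blob(c,bx,dark); print(n,'notch px',w[0],w[4],'z36',ray(c,*w[0],36).round(1)); 
    if n=='top': na=w[0]
    else: nb=w[0]
print('notch tri',tri(a,na,b,nb))
ca=[ray(a,u,v,36) for u,v in((383.5,176),(344,168.5))]; cb=[ray(b,u,v,36) for u,v in((333,157.5),(313.5,172),(363.5,174))]
print('top back R,L',np.round(ca,1),np.linalg.norm(ca[0]-ca[1])); print('side backR, backL, frontR',np.round(cb,1),np.linalg.norm(cb[0]-cb[1]),np.linalg.norm(cb[0]-cb[2]))
# front top edge in top view: brightness profiles along case axis
for u0 in (340,350,368):
    print(u0,a['pixels'][206:228,u0].astype(int).sum(1).tolist())
print('wall profiles col 250 rows 316-338',a['pixels'][314:340,260].tolist())
save(a,'wall.png',(170,300,345,345),4); save(b,'wall2.png',(330,290,400,345),6)
w1=cv2.imread('pics/wall.png');w2=cv2.imread('pics/wall2.png');W=np.zeros((180+330,700,3),np.uint8);W[:180,:700]=w1;W[180:,:420]=w2;cv2.imwrite('pics/w.png',W)
E
```

```text
top notch px [356.60869565 212.95652174] 46 z36 [552.2  63.8  36. ]
side notch px [351.  180.5] 4 z36 [548.7  64.7  36. ]
notch tri (array([551.00619335,  63.30232405,  34.36610837]), [np.float64(1.5828865385889415), np.float64(1.5828865385895772)])
top back R,L [[653.8 -11.3  36. ]
 [675.5  95.2  36. ]] 108.6193743715516
side backR, backL, frontR [[657.9  -8.5  36. ]
 [679.1  91.5  36. ]
 [526.1  14.9  36. ]] 102.21537144073196 133.86564638660616
340 [570, 575, 584, 592, 592, 587, 553, 443, 553, 516, 469, 458, 360, 314, 308, 306, 312, 320, 312, 313, 304, 316]
350 [582, 592, 573, 578, 580, 586, 598, 585, 553, 504, 566, 516, 467, 459, 363, 316, 316, 308, 311, 314, 307, 318]
368 [586, 592, 582, 589, 591, 581, 580, 586, 585, 591, 582, 586, 452, 554, 565, 480, 455, 397, 329, 307, 309, 312]
wall profiles col 250 rows 316-338 [[104, 104, 111], [104, 106, 110], [107, 109, 113], [107, 107, 111], [104, 104, 110], [106, 106, 110], [108, 107, 110], [108, 109, 113], [72, 73, 79], [53, 55, 57], [56, 56, 58], [55, 54, 58], [53, 51, 56], [53, 51, 57], [55, 58, 59], [81, 79, 75], [177, 171, 161], [192, 186, 175], [189, 183, 174], [197, 188, 179], [167, 144, 126], [154, 106, 68], [158, 104, 59], [156, 100, 57], [157, 102, 60], [160, 101, 58]]
```

View pics/w.png

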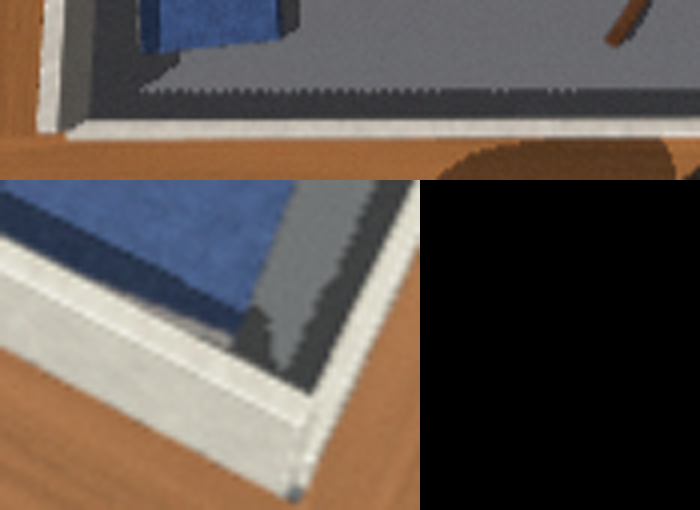

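The crop shows the front-left outer top corner of the drawer at top px about (180,332) and side px about (381,332). The inner top edge of the near wall is at top row 330.

```bash
python3 - <<'E'
from h import *
import pickle
a,b=pickle.load(open('c0.pkl','rb'))
print('corner',tri(a,(180.3,332.5),b,(381.3,332.3)), 'bottom',ray(b,379,342.5,0))
for h in (40,50,60): print(h,'near wall inner,outer',ray(a,260,329.5,h),ray(a,260,334,h),'left inner/outer row 280',ray(a,190,280,h),ray(a,184,280,h),'side',ray(b,381.3,332.3,h))
print(status.state()['tcp_rot'])
E
```

```text
corner (array([248.81941812, 505.52283224,  60.82658871]), [np.float64(1.2471361499861267), np.float64(1.2471361499865652)]) bottom [246.74303846 504.03569972   0.        ]
40 near wall inner,outer [255.3780453  312.65860322  40.        ] [244.54960487 312.39863563  40.        ] left inner/outer row 280 [378.44566014 495.01097091  40.        ] [378.51873881 510.39563734  40.        ] side [249.15044081 495.89352509  40.        ]
50 near wall inner,outer [255.80620631 311.42230549  50.        ] [245.06722346 311.16448559  50.        ] left inner/outer row 280 [377.85711602 492.26819572  50.        ] [377.92959096 507.52576398  50.        ] side [248.40078038 500.41892311  50.        ]
60 near wall inner,outer [256.23436732 310.18600776  60.        ] [245.58484205 309.93033554  60.        ] left inner/outer row 280 [377.2685719  489.52542054  60.        ] [377.34044311 504.65589061  60.        ] side [247.65111995 504.94432114  60.        ]
[3.04559753 1.56982772 1.78056609]
```

```bash
cat >> h.py <<'E'
from scipy.spatial.transform import Rotation as Ro
def tool():
    s=status.state(); R=Ro.from_euler('xyz',s['tcp_rot']).as_matrix(); return s,R
def go(X):
    s,R=tool(); print('t',round(s['t'],2),'pos',s['eef_pos'].round(1),'F',s['ft_force'].round(1),'M',s['moment'].round(2),'open',round(s['opening'],3),'zyaw',round(np.degrees(np.arctan2(R[1,2],R[0,2])),1),'tilt',R[:,0].round(3),'j',s['joints'].round(2)); print('shift tool',(R.T@(np.array(X)-s['eef_pos'])).round(1))
E
python3 - <<'E'
from h import *
go([500,-300,225]); print(tool()[1].round(3))
print('target zyaw (mod 180)',np.degrees(.279)+90)
E
```

```text
t 0.1 pos [ 188.1 -595.8  225.1] F [-0.3  0.6 -0.6] M [-0.03  0.    0.02] open 1.003 zyaw -72.5 tilt [-0.     0.001 -1.   ] j [-1.37  0.49  1.56 -0.    1.09 -0.11]
shift tool [ 3.000e-01  3.864e+02 -1.882e+02]
[[-0.     0.954  0.301]
 [ 0.001  0.301 -0.954]
 [-1.     0.    -0.001]]
target zyaw (mod 180) 105.98552248414997
```

>>> apply_moves:
  increments:
    - [0,0,20,-10,0.3]
    - [0,0,40,-20,0.3]
    - [0,0,45,-22,0.3]
    - [0,0,45,-22,0.3]
    - [0,0,45,-22,0.3]
    - [0,0,45,-22,0]
    - [0,0,45,-22,0]
    - [0,0,45,-22,0]
    - [0,0,40,-20,0]
    - [0,0,16,-6,0]

```text
t: 1.1
eef_pos: [506.9, -304.0, 225.4]
tcp_rot: [3.111, 1.57, 1.823]
ft_force: [0.3, 0.0, -1.4]
opening: 1.008
```

```bash
python3 -c "
from h import *
go([443.5,265.8,120])"
```

```text
t 1.1 pos [ 506.9 -304.   225.4] F [ 0.3  0.  -1.4] M [-0.05 -0.01  0.01] open 1.008 zyaw -73.8 tilt [-0.     0.001 -1.   ] j [-0.65  0.44  1.64  0.    1.05  0.64]
shift tool [ 105.7   98.  -564.8]
```

>>> apply_moves:
  increments:
    - [0,0,7,-25,0.2]
    - [0,0,7,-45,0]
    - [0,0,8,-45,0]
    - [0,0,8,-45,0]
    - [0,0,8,-45,0]
    - [0,0,8,-45,0]
    - [0,5,8,-45,0]
    - [0,5,8,-45,0]
    - [0,10,8,-45,0]
    - [0,10,8,-45,0]

```text
t: 2.1
eef_pos: [462.2, 129.4, 195.4]
tcp_rot: [0.951, 1.57, -0.344]
ft_force: [1.1, 0.3, -0.1]
opening: 0.999
```

>>> apply_moves:
  increments:
    - [0,15,8,-45,0]
    - [0,15,8,-45,0]
    - [0,15,4,-30,0]
    - [0,15,0,-15,0]
    - [0,16,0,0,0]
    - [0,0,0,0,0]
    - [0,0,0,0,0]

```text
t: 2.8
eef_pos: [445.2, 263.0, 119.7]
tcp_rot: [-1.202, 1.57, -2.497]
ft_force: [-0.6, 0.3, 0.2]
opening: 1.002
```

```bash
python3 - <<'E'
from h import *
go([443.5,265.8,14])
a=cam('top');b=cam('side')
im1=cv2.resize(a['pixels'][190:300,220:340,::-1],None,fx=3.3,fy=3.3,interpolation=2);im2=cv2.resize(b['pixels'][190:290,270:390,::-1],None,fx=3.3,fy=3.3,interpolation=2)
W=np.zeros((365,800,3),np.uint8);W[:im1.shape[0],:396]=im1;W[:im2.shape[0],400:796]=im2;cv2.imwrite('pics/g1.png',W)
E
```

```text
t 2.8 pos [445.2 263.  119.7] F [-0.6  0.3  0.2] M [-0.02 -0.03 -0.01] open 1.002 zyaw -74.2 tilt [-0.001 -0.    -1.   ] j [ 0.41  0.48  1.93 -0.    0.73  1.7 ]
shift tool [105.7  -0.8  -3.2]
```

View pics/g1.png

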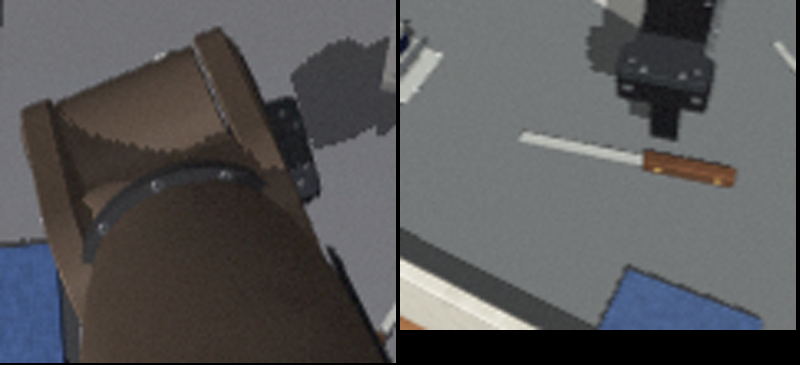

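The picture shows the jaws straddling the handle (side-crop handle at (690,168), finger at (665,120)). I'll go down and grip.

>>> apply_moves:
  increments:
    - [0,15,-1,-3,0]
    - [0,20,0,0,0]
    - [0,20,0,0,0]
    - [0,20,0,0,0]
    - [0,15,0,0,0]
    - [0,10,0,0,0]
    - [0,5,0,0,0]
    - [0,0,0,0,0]
    - [1,0,0,0,0]
    - [1,0,0,0,0]

```text
t: 3.9
eef_pos: [443.5, 266.1, 15.3]
tcp_rot: [1.626, 1.57, 0.331]
ft_force: [-0.4, 0.8, 0.3]
opening: 0.884
```

>>> apply_moves:
  increments:
    - [1,0,0,0,0]
    - [1,0,0,0,0]
    - [1,0,0,0,0]
    - [1,0,0,0,0]
    - [1,0,0,0,0]
    - [1,0,0,0,0]

```text
t: 4.5
eef_pos: [443.2, 266.0, 14.6]
tcp_rot: [-0.682, 1.571, -1.976]
ft_force: [-0.2, -0.3, -0.2]
opening: 0.385
```

>>> apply_moves:
  increments:
    - [1,0,0,0,0]
    - [1,0,0,0,0]
    - [1,0,0,0,0]
    - [1,0,0,0,0]
    - [1,0,0,0,0]
    - [1,0,0,0,0]

```text
t: 5.1
eef_pos: [443.2, 266.0, 14.6]
tcp_rot: [-0.047, 1.571, -1.341]
ft_force: [0.1, 1.0, -0.6]
opening: 0.141
```

>>> apply_moves:
  increments:
    - [1,-10,0,0,0]
    - [1,-20,0,0,0]
    - [1,-20,0,0,0]
    - [1,-20,0,0,0]
    - [1,-15,0,0,0]
    - [1,-5,0,0,0]
    - [1,0,0,0,0]

```text
t: 5.8
eef_pos: [443.4, 266.1, 105.4]
tcp_rot: [1.65, 1.569, 0.355]
ft_force: [-0.1, 0.7, -1.6]
opening: 0.145
```

```bash
python3 - <<'E'
from h import *
go([292,320,105])
b=cam('side');save(b,'g2.png',(260,170,420,270),4)
E
```

```text
t 5.8 pos [443.4 266.1 105.4] F [-0.1  0.7 -1.6] M [-0.02 -0.02  0.04] open 0.145 zyaw -74.2 tilt [ 0.001  0.001 -1.   ] j [ 0.41  0.5   1.95 -0.    0.69  1.71]
shift tool [   0.2 -130.9  -93.1]
```

View pics/g2.png

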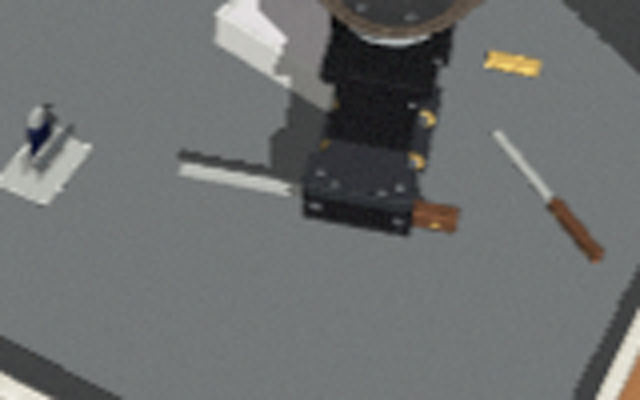

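>>> apply_moves:
  increments:
    - [1,0,0,0,5]
    - [1,0,0,0,5.8]
    - [1,0,-10,-5,5]
    - [1,0,-30,-10,0]
    - [1,0,-35,-12,0]
    - [1,0,-35,-12,0]
    - [1,0,-30,-10,0]
    - [1,0,-13,-5,0]
    - [1,0,-5,0,0]
    - [1,0,0,0,0]

```text
t: 6.85
eef_pos: [285.0, 319.1, 104.4]
tcp_rot: [-0.372, 1.571, -1.942]
ft_force: [-0.4, 0.4, -0.7]
opening: 0.147
```

```bash
python3 - <<'E'
from h import *
go([286,320,75])
a=cam('top')
im=a['pixels'];save(a,'g3.png',(220,240,320,345),5)
E
```

```text
t 6.85 pos [285.  319.1 104.4] F [-0.4  0.4 -0.7] M [0.04 0.01 0.01] open 0.147 zyaw -89.9 tilt [-0. -0. -1.] j [ 0.69  0.41  2.15 -0.    0.57  2.26]
shift tool [29.4  1.  -0.9]
```

View pics/g3.png

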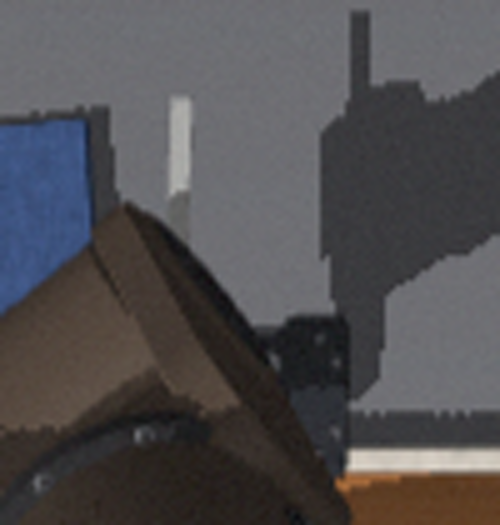

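>>> apply_moves:
  increments:
    - [1,10,0,0,0]
    - [1,10,0,0,0]
    - [1,6,0,0,0]
    - [1,2,0,0,0]
    - [1,0,0,0,0]

```text
t: 7.4
eef_pos: [284.8, 318.9, 76.1]
tcp_rot: [-0.808, 1.57, -2.378]
ft_force: [-0.1, -0.0, -0.4]
opening: 0.147
```

>>> apply_moves:
  increments:
    - [1,1,0,0,0]
    - [1,1,0,0,0]
    - [1,1,0,0,0]
    - [1,1,0,0,0]

```text
t: 7.8
eef_pos: [284.8, 319.1, 72.7]
tcp_rot: [1.999, 1.57, 0.429]
ft_force: [0.3, -0.1, -1.7]
opening: 0.148
```

>>> apply_moves:
  increments:
    - [1,1,0,0,0]
    - [1,1,0,0,0]
    - [1,1,0,0,0]
    - [1,1,0,0,0]

```text
t: 8.2
eef_pos: [284.8, 319.1, 68.5]
tcp_rot: [0.256, 1.571, -1.314]
ft_force: [0.1, 0.2, -0.3]
opening: 0.144
```

>>> apply_moves:
  increments:
    - [1,1,0,0,0]
    - [1,1,0,0,0]
    - [1,1,0,0,0]
    - [1,1,0,0,0]

```text
t: 8.6
eef_pos: [284.8, 319.1, 64.5]
tcp_rot: [0.313, 1.571, -1.257]
ft_force: [1.5, 0.5, -1.3]
opening: 0.145
```

```bash
python3 - <<'E'
from h import *
go([286,320,58])
bl=lambda r,g,b:(r>135)&(abs(r-b)<40)
a=cam('top');b=cam('side')
q=blob(a,(249,240,263,292),bl);print(q[0],q[1],q[2],q[4])
q2=blob(b,(300,240,372,300),bl);print(q2[0],q2[1],q2[2],q2[4])
for p in (q[1],q[2]):
  for p2 in (q2[1],q2[2]): print(tri(a,p,b,p2))
for z in (10,30,50): print(ray(a,*q[1],z),proj(b,[425,319,z]))
save(b,'g4.png',(290,210,410,320),5)
E
```

```text
t 8.6 pos [284.8 319.1  64.5] F [ 1.5  0.5 -1.3] M [0.04 0.07 0.03] open 0.145 zyaw -90.0 tilt [ 0. -0. -1.] j [ 0.69  0.5   2.19 -0.    0.46  2.26]
shift tool [ 6.5  1.2 -0.9]
[257.47887324 269.63380282] [257.68069052 260.47082057] [257.26095308 279.52789411] 71
[309.9453125 294.046875 ] [297.53054783 290.07002331] [329.14186065 300.19615185] 256
(array([ 505.36808568,  377.37297842, -190.28133328]), [np.float64(59.500407867886764), np.float64(59.50040786788639)])
(array([ 458.90624676,  359.29346814, -226.73216592]), [np.float64(5.071596261958526), np.float64(5.071596261958309)])
(array([ 466.0946821 ,  385.38670078, -140.90991501]), [np.float64(85.3461926370124), np.float64(85.34619263701224)])
(array([ 424.74450726,  364.56533262, -199.16306817]), [np.float64(33.272909621704144), np.float64(33.27290962170415)])
[430.44113592 326.74832827  10.        ] (np.float64(348.8423054647175), np.float64(255.1367854807178))
[428.4541863 324.1083615  30.       ] (np.float64(349.1939461824923), np.float64(251.10937007380085))
[426.46723668 321.46839473  50.        ] (np.float64(349.5554326492477), np.float64(246.96918922439434))
```

View pics/g4.png

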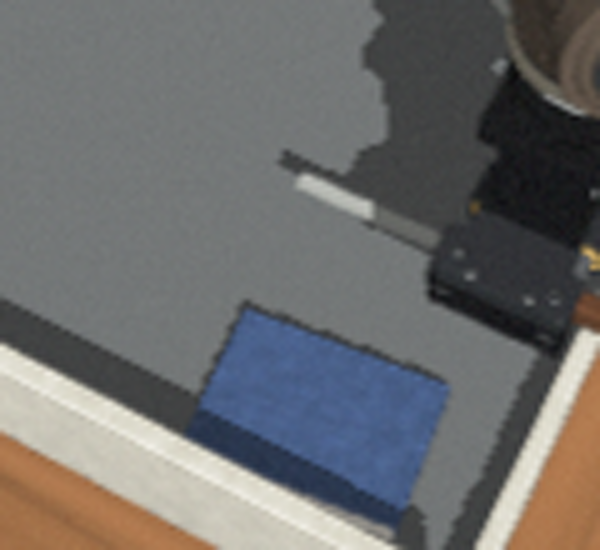

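Side crop shows the blade tip at about px (349,246), which is z≈52, so it is still level. The handle's rear is just meeting the wall top, which is therefore about 50 mm high. I'll press on to tilt it.

>>> apply_moves:
  increments:
    - [1,1,0,0,0]
    - [1,1,0,0,0]
    - [1,0,0,0,0]

```text
t: 9.0
eef_pos: [284.7, 319.0, 62.4]
tcp_rot: [-0.59, 1.571, -2.16]
ft_force: [0.3, 0.4, -0.4]
opening: 0.141
```

>>> apply_moves:
  increments:
    - [1,1,0,0,0]
    - [1,1,0,0,0]
    - [1,1,0,0,0]
    - [1,0,0,0,0]

```text
t: 9.4
eef_pos: [284.7, 319.0, 59.4]
tcp_rot: [-0.552, 1.571, -2.123]
ft_force: [-0.2, 0.1, -0.7]
opening: 0.144
```

```bash
python3 - <<'E'
from h import *
go([286,320,58])
bl=lambda r,g,b:(r>135)&(abs(r-b)<40)
a=cam('top');b=cam('side')
q=blob(a,(249,240,265,292),bl);q2=blob(b,(335,235,372,265),bl);print(q[0],q[1],q[2],q[4],q2[0],q2[1],q2[2],q2[4])
print(tri(a,q[1],b,q2[1]),tri(a,q[0],b,q2[0]))
E
```

```text
t 9.4 pos [284.7 319.   59.4] F [-0.2  0.1 -0.7] M [0.02 0.04 0.02] open 0.144 zyaw -90.0 tilt [-0. -0. -1.] j [ 0.69  0.51  2.19 -0.    0.45  2.26]
shift tool [ 1.4  1.3 -1. ]
[257.84375 270.40625] [258.4675914  261.46165252] [257.20356664 279.58515743] 64 [356.74137931 250.0862069 ] [348.69121675 246.46741473] [364.69942341 253.66358903] 58
(array([425.54359249, 319.60135545,  51.80063447]), [np.float64(1.832596677452771), np.float64(1.8325966774527835)]) (array([401.53876293, 320.1991407 ,  52.63608083]), [np.float64(0.5546540503830033), np.float64(0.5546540503835191)])
```

>>> apply_moves:
  increments:
    - [1,1,0,0,0]
    - [1,1,0,0,0]
    - [1,1,0,0,0]
    - [1,0,0,0,0]

```text
t: 9.9
eef_pos: [284.7, 319.0, 56.4]
tcp_rot: [-0.55, 1.571, -2.121]
ft_force: [-0.1, 0.5, -0.8]
opening: 0.145
```

>>> apply_moves:
  increments:
    - [1,1,0,0,0]
    - [1,1,0,0,0]
    - [1,1,0,0,0]
    - [1,0,0,0,0]

```text
t: 10.3
eef_pos: [284.7, 319.1, 53.5]
tcp_rot: [-0.564, 1.571, -2.135]
ft_force: [0.1, 0.3, -0.3]
opening: 0.146
```

>>> apply_moves:
  increments:
    - [1,1,0,0,0]
    - [1,1,0,0,0]
    - [1,1,0,0,0]
    - [1,0,0,0,0]

```text
t: 10.7
eef_pos: [284.7, 319.0, 50.5]
tcp_rot: [-0.51, 1.571, -2.081]
ft_force: [-0.0, 0.1, -1.0]
opening: 0.145
```

```bash
cat > blade.py <<'E'
from h import *
bl=lambda r,g,b:(r>135)&(abs(r-b)<40)
go([286,320,58])
a=cam('top');b=cam('side')
q=blob(a,(249,240,265,292),bl);q2=blob(b,(335,235,372,270),bl);print(q[4],q2[4])
print(tri(a,q[1],b,q2[1]),tri(a,q[0],b,q2[0]))
E
python3 blade.py
```

```text
t 10.7 pos [284.7 319.   50.5] F [-0.   0.1 -1. ] M [0.05 0.03 0.  ] open 0.145 zyaw -90.0 tilt [-0. -0. -1.] j [ 0.69  0.53  2.2  -0.    0.42  2.26]
shift tool [-7.5  1.3 -0.9]
69 59
(array([426.01569862, 320.25499525,  44.29635174]), [np.float64(1.6237247923052351), np.float64(1.623724792304913)]) (array([402.53469669, 319.79346212,  42.95899601]), [np.float64(0.1261491976979855), np.float64(0.12614919769793123)])
```

```bash
python3 - <<'E'
from h import *
b=cam('side');a=cam('top');save(b,'g5.png',(370,220,470,330),5)
for x,y,z in((225,319,44),(256,319,0),(256,319,36),(245,319,36),(245,319,50),(285,319,44)): print((x,y,z),((np.array(proj(b,[x,y,z]))-(370,220))*5).round())
E
```

```text
(225, 319, 44) [235. 295.]
(256, 319, 0) [166. 313.]
(256, 319, 36) [177. 278.]
(245, 319, 36) [196. 287.]
(245, 319, 50) [201. 273.]
(285, 319, 44) [129. 247.]
```

View pics/g5.png

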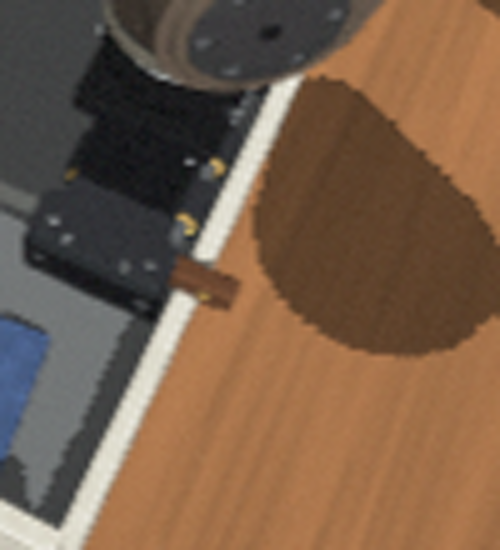

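The side crop shows the handle's rear (px (205,283) in the crop) above the near wall and nothing touching yet. I'll keep lowering.

>>> apply_moves:
  increments:
    - [1,1,0,0,0]
    - [1,1,0,0,0]
    - [1,1,0,0,0]
    - [1,0,0,0,0]

```text
t: 11.3
eef_pos: [284.7, 319.0, 47.4]
tcp_rot: [-0.646, 1.57, -2.216]
ft_force: [-0.0, -0.2, -1.2]
opening: 0.145
```

>>> apply_moves:
  increments:
    - [1,1,0,0,0]
    - [1,1,0,0,0]
    - [1,1,0,0,0]
    - [1,0,0,0,0]

```text
t: 11.7
eef_pos: [284.8, 319.1, 44.5]
tcp_rot: [-0.237, 1.571, -1.807]
ft_force: [-0.4, 1.2, 0.5]
opening: 0.145
```

```bash
python3 blade.py
```

```text
t 11.7 pos [284.8 319.1  44.5] F [-0.4  1.2  0.5] M [ 0.04  0.   -0.02] open 0.145 zyaw -90.0 tilt [-0. -0. -1.] j [ 0.69  0.54  2.2  -0.    0.4   2.26]
shift tool [-13.5   1.2  -0.9]
69 58
(array([425.72462653, 320.69912111,  38.17007266]), [np.float64(0.7174843888070804), np.float64(0.7174843888079522)]) (array([402.20547516, 320.3020062 ,  37.80898284]), [np.float64(0.01880483941228459), np.float64(0.018804839412033505)])
```

>>> apply_moves:
  increments:
    - [1,1,0,0,0]
    - [1,1,0,0,0]
    - [1,1,0,0,0]
    - [1,0,0,0,0]

```text
t: 12.2
eef_pos: [285.2, 319.2, 41.9]
tcp_rot: [2.005, 1.57, 0.435]
ft_force: [3.5, -1.9, 7.1]
opening: 0.141
```

>>> apply_moves:
  increments:
    - [1,1,0,0,0]
    - [1,1,0,0,0]
    - [1,1,0,0,0]
    - [1,0,0,0,0]

```text
t: 12.6
eef_pos: [285.4, 319.3, 39.0]
tcp_rot: [2.04, 1.569, 0.469]
ft_force: [3.2, -3.5, 7.5]
opening: 0.144
```

```bash
python3 blade.py
```

```text
t 12.6 pos [285.4 319.3  39. ] F [ 3.2 -3.5  7.5] M [-0.5  -0.46  0.12] open 0.144 zyaw -90.0 tilt [ 0.001  0.001 -1.   ] j [ 0.69  0.55  2.2  -0.    0.39  2.26]
shift tool [-19.    0.6  -0.7]
67 58
(array([426.30558629, 320.71134947,  14.65613817]), [np.float64(1.5607673963468005), np.float64(1.5607673963465025)]) (array([401.2852297 , 320.52494275,  18.02872541]), [np.float64(0.08604895928017983), np.float64(0.08604895927987682)])
```

It pivots: contact at about 29 mm, tip now at z≈15 with only 7 N. 2 mm more.

>>> apply_moves:
  increments:
    - [1,1,0,0,0]
    - [1,1,0,0,0]
    - [1,0,0,0,0]

```text
t: 13.0
eef_pos: [285.4, 319.3, 37.0]
tcp_rot: [2.056, 1.569, 0.486]
ft_force: [3.5, -3.7, 8.2]
opening: 0.148
```

```bash
python3 blade.py
```

```text
t 13.0 pos [285.4 319.3  37. ] F [ 3.5 -3.7  8.2] M [-0.51 -0.43  0.08] open 0.148 zyaw -90.0 tilt [ 0.001  0.001 -1.   ] j [ 0.69  0.56  2.2  -0.    0.38  2.26]
shift tool [-21.    0.6  -0.8]
63 57
(array([423.97398721, 320.82434019,   7.44630947]), [np.float64(1.19238021505926), np.float64(1.1923802150592184)]) (array([399.11233257, 320.89470141,  12.29586591]), [np.float64(0.5953618366615244), np.float64(0.5953618366612895)])
```

>>> apply_moves:
  increments:
    - [1,-10,0,0,0]
    - [1,-20,0,0,0]
    - [1,-20,0,0,5]
    - [1,-13,0,0,5.9]
    - [1,0,20,5,0]
    - [1,0,40,15,0]
    - [1,0,40,20,0]
    - [1,0,40,30,0]
    - [1,0,30,35,0]
    - [1,0,12,35,0]

```text
t: 14.1
eef_pos: [439.1, 145.4, 100.0]
tcp_rot: [1.873, 1.569, 0.111]
ft_force: [1.3, 0.1, -0.3]
opening: 0.144
```

>>> apply_moves:
  increments:
    - [1,0,0,25,0]
    - [1,0,0,12,0]
    - [1,0,0,0,0]

```text
t: 14.4
eef_pos: [429.8, 110.2, 100.0]
tcp_rot: [-0.842, 1.571, -2.604]
ft_force: [0.6, -0.0, -1.0]
opening: 0.148
```

```bash
cat > bl2.py <<'E'
from h import *
import sys
bl=lambda r,g,b:(r>135)&(abs(r-b)<40)
a=cam('top');b=cam('side');s,R=tool();g=s['eef_pos']+[0,0,-6.6]
go([float(v) for v in sys.argv[1:4]])
th=np.radians(float(sys.argv[4]))   # guess tilt, used only to place the search window
h=R[:,1]
B=[]
for c in(a,b):
    p=np.array([proj(c,g+h*L*np.cos(th)-np.array([0,0,L*np.sin(th)])) for L in(60,147)])
    lo=(p.min(0)-7).astype(int);hi=(p.max(0)+7).astype(int)
    q=blob(c,(*lo,*hi),bl); e=q[1:3]; t=min(e,key=lambda x:np.linalg.norm(x-p[1])); B.append((t,q[0])); print('win',lo,hi,'tip px',t.round(1),'n',q[4])
X,r=tri(a,B[0][0],b,B[1][0]);Y,r2=tri(a,B[0][1],b,B[1][1])
d=X-g;print('tip',X.round(1),'res',round(r[0],1),'mid',Y.round(1),'res',round(r2[0],1),'len',np.linalg.norm(d).round(1),'tilt',np.degrees(np.arctan2(-d[2],np.hypot(*d[:2]))).round(1),'heading',np.degrees(np.arctan2(d[1],d[0])).round(1))
E
python3 bl2.py 395.6 94 55 11
```

```text
t 14.5 pos [430.2 111.6  99.9] F [-0.1  0.2 -1.1] M [ 0.03 -0.    0.  ] open 0.147 zyaw -100.9 tilt [ 0.001  0.    -1.   ] j [0.1  0.44 2.12 0.   0.58 1.87]
shift tool [ 44.9 -30.7  23.8]
win [337 196] [356 241] tip px [351.6 193.7] n 359
win [335 168] [370 190] tip px [340.9 166.7] n 346
tip [586.2  79.1  94.5] res 4.3 mid [566.1  94.2  59.9] res 0.3 len 159.3 tilt -0.4 heading -11.8
```

>>> apply_moves:
  increments:
    - [1,0,-10,8,0]
    - [1,0,-15,10,0]
    - [1,0,-6,5,0]
    - [1,10,0,0,0]
    - [1,18,0,0,0]
    - [1,16,0,0,0]
    - [1,8,0,0,0]
    - [1,2,0,0,0]
    - [1,0,0,0,0]

```text
t: 15.4
eef_pos: [395.3, 94.3, 45.7]
tcp_rot: [-0.983, 1.571, -2.744]
ft_force: [0.1, -0.3, 0.7]
opening: 0.144
```

```bash
python3 bl2.py 401.5 93 46 11; python3 - <<'E'
from h import *
a=cam('top');b=cam('side')
im1=cv2.resize(a['pixels'][180:280,310:400,::-1],None,fx=4.4,fy=4.4,interpolation=2);im2=cv2.resize(b['pixels'][150:250,310:400,::-1],None,fx=4.4,fy=4.4,interpolation=2)
cv2.imwrite('pics/g6.png',np.hstack([im1,im2]))
E
```

```text
t 15.5 pos [395.5  94.3  46.1] F [-0.1  0.6  0.1] M [ 0.05  0.03 -0.05] open 0.145 zyaw -100.9 tilt [ 0.001 -0.    -1.   ] j [ 0.07  0.52  2.25 -0.    0.37  1.83]
shift tool [0.1 6.1 0.1]
win [342 213] [361 257] tip px [361. 219.] n 110
win [346 180] [381 202] tip px [343.  191.8] n 147
tip [566.7  49.1 -47.3] res 15.4 mid [540.6  79.4  31. ] res 2.8 len 197.2 tilt 26.1 heading -14.8
```

View pics/g6.png

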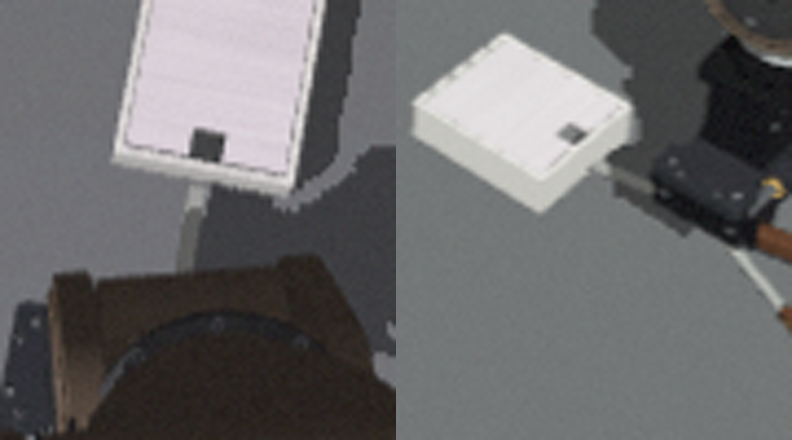

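Crops show the blade tip (top crop (200,188)) at the case front wall, in line with the notch centre (207,146). I'll push until it touches.

>>> apply_moves:
  increments:
    - [1,0,1,0,0]
    - [1,0,1,0,0]
    - [1,0,1,0,0]

```text
t: 15.9
eef_pos: [398.4, 93.6, 45.7]
tcp_rot: [1.524, 1.57, -0.236]
ft_force: [-0.3, -0.1, 0.4]
opening: 0.147
```

>>> apply_moves:
  increments:
    - [1,0,1,0,0]
    - [1,0,1,0,0]

```text
t: 16.1
eef_pos: [400.3, 93.2, 45.6]
tcp_rot: [0.207, 1.571, -1.553]
ft_force: [-0.0, 0.1, -0.4]
opening: 0.142
```

>>> apply_moves:
  increments:
    - [1,0,1,0,0]
    - [1,0,1,0,0]

```text
t: 16.3
eef_pos: [402.3, 92.8, 45.6]
tcp_rot: [-0.461, 1.571, -2.221]
ft_force: [-0.6, -0.8, -0.2]
opening: 0.145
```

>>> apply_moves:
  increments:
    - [1,0,1,0,0]
    - [1,0,0.5,0,0]

```text
t: 16.5
eef_pos: [403.3, 92.6, 45.5]
tcp_rot: [-1.229, 1.57, -2.99]
ft_force: [-2.5, 0.5, 0.4]
opening: 0.142
```

>>> apply_moves:
  increments:
    - [1,0,1,0,0]
    - [1,0,0.5,0,0]

```text
t: 16.7
eef_pos: [403.5, 92.3, 45.4]
tcp_rot: [-1.311, 1.567, -3.071]
ft_force: [-7.8, 2.3, 1.8]
opening: 0.145
```

>>> apply_moves:
  increments:
    - [1,-4.8,1,0,0]
    - [1,-4.8,1.2,0,0]
    - [1,-4.7,1.3,0,0]

```text
t: 17.0
eef_pos: [408.2, 91.6, 60.1]
tcp_rot: [-1.262, 1.57, -3.023]
ft_force: [-3.8, 0.2, -1.1]
opening: 0.147
```

```bash
python3 bl2.py 405 93 60 17; python3 - <<'E'
from h import *
b=cam('side');save(b,'g7.png',(330,170,400,225),8)
E
```

```text
t 17.1 pos [408.4  91.6  60.4] F [-3.9  1.  -0.3] M [ 0.24  1.07 -0.02] open 0.148 zyaw -100.9 tilt [-0. -0. -1.] j [ 0.06  0.5   2.21 -0.    0.43  1.82]
shift tool [ 0.4 -3.6 -0.7]
win [343 209] [362 252] tip px [361.4 219.3] n 173
win [344 179] [378 199] tip px [353.8 176.7] n 158
tip [538.3  53.9  47.2] res 5.6 mid [549.6  77.5  20.1] res 0.0 len 135.4 tilt 2.8 heading -16.2
```

View pics/g7.png

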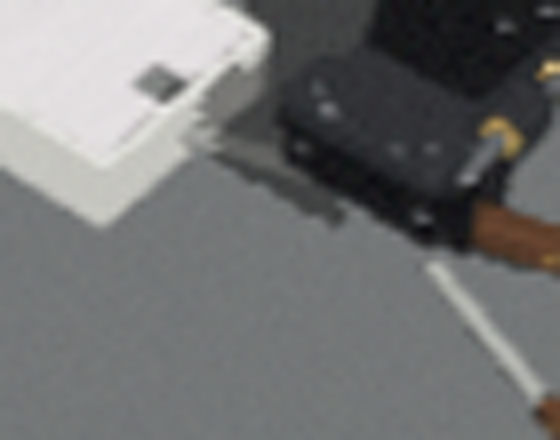

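The crop shows the tip at the front wall ((205,130)) and the blade sloping. The TCP moved 5 mm forward with only 4 N at the tip, so it is pivoting about as computed. I'll go on round the tip.

>>> apply_moves:
  increments:
    - [1,-4.6,1.8,0,0]
    - [1,-4.6,1.8,0,0]
    - [1,-4.5,1.9,0,0]
    - [1,-4.5,2,0,0]

```text
t: 17.55
eef_pos: [416.5, 90.2, 78.7]
tcp_rot: [1.713, 1.57, -0.047]
ft_force: [-2.1, 0.4, -2.6]
opening: 0.143
```

>>> apply_moves:
  increments:
    - [1,-4.3,2.2,0,0]
    - [1,-4.3,2.3,0,0]
    - [1,-4.2,2.4,0,0]
    - [1,-4.1,2.5,0,0]

```text
t: 17.95
eef_pos: [425.5, 88.4, 95.4]
tcp_rot: [1.478, 1.57, -0.282]
ft_force: [-2.7, -0.8, -1.2]
opening: 0.145
```

Travel gives a tilt of 33–35° (two estimates: 32.6°, 34.7°). I'll back off, raise to the entry line and slip in along the blade.

>>> apply_moves:
  increments:
    - [1,0,-3,0,0]
    - [1,-14,0,0,0]
    - [1,-14,0,0,0]
    - [1,-6.5,0,0,0]
    - [1,0,0,0,0]

```text
t: 18.45
eef_pos: [422.8, 89.1, 130.1]
tcp_rot: [1.759, 1.568, -0.002]
ft_force: [0.5, -0.4, -0.5]
opening: 0.143
```

```bash
python3 - <<'E'
from h import *
go([0,0,0]); b=cam('side');a=cam('top')
for c,bx in((b,(325,150,400,220)),(a,(320,175,400,265))):
    pass
im1=cv2.resize(a['pixels'][175:255,330:380,::-1],None,fx=7,fy=7,interpolation=2);im2=cv2.resize(b['pixels'][150:230,330:390,::-1],None,fx=7,fy=7,interpolation=2)
cv2.imwrite('pics/g8.png',np.hstack([im1,im2]))
s=status.state();g=s['eef_pos']-[0,0,6.6]
for th in (30,33,36):
    t=np.radians(th);X=g+140*np.array([.982*np.cos(t),-.189*np.cos(t),-np.sin(t)]);print(th,X.round(1),((np.array(proj(a,X))-(330,175))*7).round(),((np.array(proj(b,X))-(330,150))*7).round()+[350,0])
    # blade mid
E
```

```text
t 18.45 pos [422.8  89.1 130.1] F [ 0.5 -0.4 -0.5] M [ 0.06  0.06 -0.05] open 0.143 zyaw -100.9 tilt [ 0.002 -0.    -1.   ] j [ 0.05  0.37  2.12 -0.    0.65  1.82]
shift tool [ 129.1 -398.7  167.3]
30 [541.3  66.1  52.7] [184. 286.] [512. 195.]
33 [537.5  66.8  46.4] [181. 299.] [517. 209.]
36 [533.5  67.6  40.4] [178. 312.] [523. 222.]
```

View pics/g8.png

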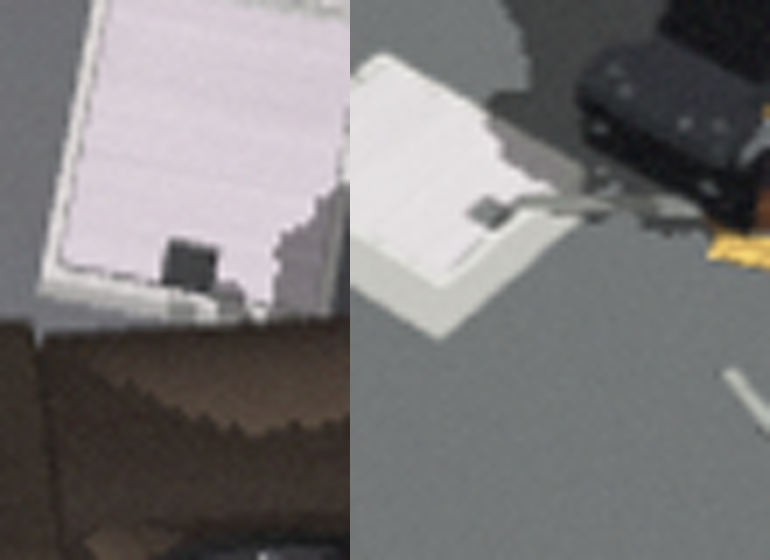

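The view (my 12th) shows the tip at top crop (182,305), in line with the notch at (190,265), and at side crop (512,207), which matches the 33° prediction. I'll slip the blade in.

>>> apply_moves:
  increments:
    - [1,3.1,4.8,0,0]
    - [1,3.1,4.8,0,0]
    - [1,3.1,4.8,0,0]

```text
t: 18.85
eef_pos: [436.8, 86.2, 119.5]
tcp_rot: [-1.163, 1.57, -2.923]
ft_force: [-0.1, 0.1, -0.9]
opening: 0.145
```

>>> apply_moves:
  increments:
    - [1,3.1,4.8,0,0]
    - [1,3.1,4.8,0,0]

```text
t: 19.05
eef_pos: [446.2, 84.4, 113.5]
tcp_rot: [-1.126, 1.57, -2.886]
ft_force: [0.2, -0.5, -0.7]
opening: 0.142
```

>>> apply_moves:
  increments:
    - [1,3.1,4.8,0,0]
    - [1,3.1,4.8,0,0]
    - [1,3.1,4.8,0,0]
    - [1,0,0,0,0]

```text
t: 19.45
eef_pos: [456.0, 82.0, 103.7]
tcp_rot: [-1.39, 1.561, 3.133]
ft_force: [-16.7, 3.1, 10.5]
opening: 0.146
```

About 20 N along the blade: the tip has met something inside (a stick), roughly 9 mm past the notch edge and 12 mm below it. I'll relieve that, then lift.

>>> apply_moves:
  increments:
    - [1,-3.1,-4.8,0,0]
    - [1,-1,-2,0,0]
    - [1,0,0,0,0]

```text
t: 19.75
eef_pos: [453.5, 83.1, 109.0]
tcp_rot: [1.677, 1.57, -0.084]
ft_force: [0.3, -0.7, -0.6]
opening: 0.143
```

```bash
python3 -c "
from h import *
go([460,82,110])"
```

```text
t 19.75 pos [453.5  83.1 109. ] F [ 0.3 -0.7 -0.6] M [-0.02  0.02  0.03] open 0.143 zyaw -100.9 tilt [ 0.001 -0.    -1.   ] j [ 0.04  0.44  2.07 -0.    0.63  1.8 ]
shift tool [-1.   6.6 -0.2]
```

>>> apply_moves:
  increments:
    - [1,-4.7,1,0,0]
    - [1,-4.5,1,0,0]
    - [1,0,0,0,0]

```text
t: 20.05
eef_pos: [455.9, 82.6, 118.7]
tcp_rot: [1.736, 1.569, -0.025]
ft_force: [-0.0, 0.2, -0.7]
opening: 0.142
```

>>> apply_moves:
  increments:
    - [1,-4,1,0,0]
    - [1,-4,1,0,0]
    - [1,-4,1,0,0]
    - [1,-4,1,0,0]
    - [1,0,0,0,0]

```text
t: 20.55
eef_pos: [459.5, 81.9, 134.6]
tcp_rot: [1.721, 1.57, -0.04]
ft_force: [0.9, 1.2, -1.4]
opening: 0.144
```

```bash
cat > lid.py <<'E'
from h import *
go([460,82,110])
O=np.array([600.8,54.3,0]);ex=np.array([.982,-.189,0]);ey=np.array([.189,.982,0]);ez=np.array([0,0,1.])
# lid left-front corner in side view: bright pixel test along arc for each angle
b=cam('side');a=cam('top');H=O+58*ex+34*ez
for c,n in((b,'s'),(a,'t')):
    im=cv2.GaussianBlur(c['pixels'],(3,3),0).astype(int)
    out=[]
    for f in range(0,101,10):
        t=np.radians(f)
        v=[]
        for y in(40,-40):
            X=H+112*(-np.cos(t)*ex+np.sin(t)*ez)+y*ey; u,w=proj(c,X); v.append(im[int(round(w)),int(round(u))].tolist())
        out.append((f,v))
    print(n,out)
E
python3 lid.py
```

```text
t 20.55 pos [459.5  81.9 134.6] F [ 0.9  1.2 -1.4] M [0.04 0.08 0.05] open 0.144 zyaw -100.9 tilt [ 0.001 -0.    -1.   ] j [ 0.03  0.4   2.04 -0.    0.7   1.8 ]
shift tool [24.6  0.5 -0.2]
s [(0, [[219, 216, 216], [167, 163, 164]]), (10, [[227, 223, 225], [96, 97, 96]]), (20, [[228, 224, 225], [53, 54, 56]]), (30, [[227, 223, 225], [33, 34, 37]]), (40, [[224, 220, 222], [44, 46, 50]]), (50, [[225, 222, 224], [66, 67, 67]]), (60, [[133, 136, 135], [66, 67, 67]]), (70, [[116, 119, 119], [108, 111, 112]]), (80, [[115, 119, 119], [114, 118, 118]]), (90, [[115, 119, 119], [116, 119, 119]]), (100, [[116, 119, 119], [116, 119, 120]])]
t [(0, [[49, 41, 36], [85, 72, 63]]), (10, [[48, 41, 36], [88, 75, 65]]), (20, [[49, 42, 36], [83, 70, 61]]), (30, [[103, 96, 97], [74, 62, 54]]), (40, [[219, 210, 218], [55, 46, 41]]), (50, [[220, 212, 220], [126, 120, 126]]), (60, [[218, 208, 217], [163, 156, 161]]), (70, [[219, 208, 217], [196, 190, 194]]), (80, [[91, 92, 95], [64, 64, 66]]), (90, [[113, 114, 117], [113, 113, 117]]), (100, [[112, 113, 117], [113, 114, 117]])]
```

```bash
cat > diff.py <<'E'
from h import *
import pickle
b0=pickle.load(open('c0.pkl','rb'))[1]; b=cam('side')
d=np.abs(b['pixels'].astype(int)-b0['pixels'].astype(int)).sum(2)
for v in range(112,200,2): print(v,''.join('.' if x<25 else '+' if x<80 else '#' for x in d[v,300:372]))
E
python3 diff.py; python3 - <<'E'
from h import *
b=cam('side');O=np.array([600.8,54.3,0]);ex=np.array([.982,-.189,0]);ey=np.array([.189,.982,0]);ez=np.array([0,0,1.]);H=O+58*ex+34*ez
for f in (0,10,20,90):
    t=np.radians(f);print(f,[np.round(proj(b,H+r*(-np.cos(t)*ex+np.sin(t)*ez)+y*ey)).tolist() for r,y in((0,49),(116,49),(116,-49),(0,-49))])
E
```

```text
112 ........................................................################
114 ....................................................+###################
116 ..................................................######################
118 .................................................+######################
120 ................................................+#######################
122 ..............................................+#########################
124 ............................................############################
126 ...........................................#############################
128 ........................................################################
130 ......................................##################################
132 .....................................+##################################
134 ......................................+#################################
136 .......................................+################################
138 ........................................+###############################
140 ..................
[... 1858 characters left out ...]
............................................
190 ........................................................................
192 ........................................................................
194 ........................................................................
196 ........................................................................
198 ........................................................................
0 [[317.0, 174.0], [343.0, 189.0], [361.0, 174.0], [335.0, 159.0]]
10 [[317.0, 174.0], [343.0, 185.0], [361.0, 169.0], [335.0, 159.0]]
20 [[317.0, 174.0], [342.0, 180.0], [360.0, 164.0], [335.0, 159.0]]
90 [[317.0, 174.0], [316.0, 147.0], [336.0, 133.0], [335.0, 159.0]]
```

```bash
python3 - <<'E'
from h import *
import pickle
a0,b0=pickle.load(open('c0.pkl','rb')); b=cam('side');a=cam('top')
g=status.state()['eef_pos']-[0,0,6.6]
for th in (20,25,30,33,36,40):
    t=np.radians(th); P=[g+L*np.array([.982*np.cos(t),-.189*np.cos(t),-np.sin(t)]) for L in (60,100,140)]
    print(th,P[2].round(1),'side',[np.round(proj(b,X),1).tolist() for X in P],'top',[np.round(proj(a,X),1).tolist() for X in P])
print('side gray now, cols 336-372')
for v in range(160,186): print(v,' '.join('%3d'%x for x in b['pixels'][v,336:372].mean(1)))
print('top gray cols 346-370')
for v in range(190,226): print(v,' '.join('%3d'%x for x in a['pixels'][v,346:370].mean(1)))
E
```

```text
20 [588.2  57.1  79.4] side [[360.9, 169.5], [351.3, 167.5], [342.1, 165.6]] top [[356.1, 222.3], [358.2, 208.9], [360.2, 195.9]]
25 [583.6  57.9  68.1] side [[361.3, 170.9], [352.0, 169.8], [343.1, 168.7]] top [[355.9, 223.4], [357.7, 210.8], [359.5, 198.7]]
30 [578.1  59.   57.2] side [[361.8, 172.3], [352.8, 172.1], [344.3, 171.9]] top [[355.6, 224.6], [357.2, 212.9], [358.8, 201.7]]
33 [574.3  59.7  51. ] side [[362.2, 173.1], [353.4, 173.4], [345.1, 173.7]] top [[355.4, 225.5], [356.9, 214.3], [358.4, 203.6]]
36 [570.3  60.5  45. ] side [[362.5, 174.0], [354.1, 174.8], [346.0, 175.6]] top [[355.2, 226.3], [356.6, 215.7], [358.0, 205.6]]
40 [564.3  61.7  37.3] side [[363.1, 175.1], [355.0, 176.6], [347.3, 178.1]] top [[354.9, 227.5], [356.2, 217.7], [357.3, 208.4]]
side gray now, cols 336-372
160 226 225 226 194 127  82  69  67  66  66  68  66  68  67  68  66  55  37  42  41  18  24  33  38  43  42  45  46  49  54  61  67  59  52  67  83
161 223 224 223 220 203 142  83  71  67  65  63  70  69  66  65  68  52  37  66  63  36  21  23  19  31  37  41  43  45  45  76  72  50  53  61 
[... 6477 characters left out ...]

219  48  50  47  47  49  49  43  46  50  48  51  46  47  47  49  47  47  47  46  48  48  50  57  55
220  47  49  52  48  50  49  49  50  51  49  48  50  48  48  45  48  52  47  48  48  50  52  50  47
221  48  50  48  52  49  53  50  48  51  49  51  52  51  49  49  47  48  50  51  51  50  51  49  48
222  50  51  49  51  51  52  50  51  56  50  51  48  54  50  49  49  49  55  50  52  52  53  51  54
223  54  52  51  48  53  52  52  51  51  52  52  53  50  49  49  51  53  50  54  51  52  54  51  52
224  52  51  52  52  53  52  53  48  52  52  52  49  52  53  52  52  51  52  53  49  52  53  53  53
225  54  53  54  56  50  53  52  52  54  52  51  53  51  52  50  51  52  56  53  50  51  51  50  55
```

Lifting missed the lid: the side picture is unchanged at the lid's front-left corner (343,189), and the blade tip shows at (344,172) above the lid. I'll calibrate tip height by touching the lid top, then x against the notch's back edge.

>>> apply_moves:
  increments:
    - [1,6,0,0,0]
    - [1,5,0,0,0]
    - [1,2,0,0,0]
    - [1,0,0,0,0]

```text
t: 21.25
eef_pos: [458.9, 81.9, 120.5]
tcp_rot: [-1.252, 1.57, -3.012]
ft_force: [0.3, -0.1, -1.2]
opening: 0.146
```

```bash
echo 'from h import *
go([0,0,0])'>g.py; python3 g.py|head -1
```

```text
t 21.25 pos [458.9  81.9 120.5] F [ 0.3 -0.1 -1.2] M [0.04 0.02 0.01] open 0.146 zyaw -100.9 tilt [-0.001 -0.    -1.   ] j [ 0.03  0.42  2.05 -0.    0.67  1.8 ]
```

>>> apply_moves:
  increments:
    - [1,1.5,0,0,0]
    - [1,0,0,0,0]

```text
t: 21.45
eef_pos: [459.2, 81.9, 119.4]
tcp_rot: [0.228, 1.571, -1.532]
ft_force: [0.9, -0.2, -0.9]
opening: 0.142
```

```bash
python3 g.py|head -1
```

```text
t 21.45 pos [459.2  81.9 119.4] F [ 0.9 -0.2 -0.9] M [-0.03  0.05 -0.04] open 0.142 zyaw -100.9 tilt [ 0. -0. -1.] j [ 0.03  0.43  2.05 -0.    0.66  1.8 ]
```

>>> apply_moves:
  increments:
    - [1,1.5,0,0,0]
    - [1,0,0,0,0]

```text
t: 21.65
eef_pos: [459.1, 81.9, 117.9]
tcp_rot: [-0.072, 1.571, -1.833]
ft_force: [0.8, 0.2, -0.4]
opening: 0.146
```

```bash
python3 g.py|head -1
```

```text
t 21.65 pos [459.1  81.9 117.9] F [ 0.8  0.2 -0.4] M [ 0.05 -0.02  0.  ] open 0.146 zyaw -100.9 tilt [-0. -0. -1.] j [ 0.03  0.43  2.05 -0.    0.66  1.8 ]
```

>>> apply_moves:
  increments:
    - [1,1.5,0,0,0]
    - [1,0,0,0,0]

```text
t: 21.85
eef_pos: [459.1, 81.9, 116.4]
tcp_rot: [-0.63, 1.571, -2.391]
ft_force: [0.1, 0.3, -0.6]
opening: 0.143
```

```bash
python3 g.py|head -1
```

```text
t 21.85 pos [459.1  81.9 116.4] F [ 0.1  0.3 -0.6] M [ 0.02  0.05 -0.01] open 0.143 zyaw -100.9 tilt [-0. -0. -1.] j [ 0.03  0.43  2.06 -0.    0.65  1.8 ]
```

>>> apply_moves:
  increments:
    - [1,1.5,0,0,0]
    - [1,0,0,0,0]

```text
t: 22.05
eef_pos: [459.1, 81.9, 114.9]
tcp_rot: [-0.704, 1.571, -2.465]
ft_force: [-0.2, 0.4, -0.7]
opening: 0.143
```

```bash
python3 g.py|head -1
```

```text
t 22.05 pos [459.1  81.9 114.9] F [-0.2  0.4 -0.7] M [0.04 0.02 0.04] open 0.143 zyaw -100.9 tilt [-0. -0. -1.] j [ 0.03  0.43  2.06 -0.    0.65  1.8 ]
```

>>> apply_moves:
  increments:
    - [1,1.5,0,0,0]
    - [1,0,0,0,0]

```text
t: 22.25
eef_pos: [459.1, 81.9, 113.4]
tcp_rot: [-0.764, 1.571, -2.525]
ft_force: [-0.7, 0.4, -1.0]
opening: 0.144
```

```bash
python3 g.py|head -1
```

```text
t 22.25 pos [459.1  81.9 113.4] F [-0.7  0.4 -1. ] M [ 0.03  0.01 -0.03] open 0.144 zyaw -100.9 tilt [-0. -0. -1.] j [ 0.03  0.44  2.06 -0.    0.65  1.8 ]
```

>>> apply_moves:
  increments:
    - [1,1.5,0,0,0]
    - [1,0,0,0,0]

```text
t: 22.45
eef_pos: [459.1, 81.9, 111.8]
tcp_rot: [-1.016, 1.571, -2.777]
ft_force: [0.2, 0.7, -0.0]
opening: 0.146
```

```bash
python3 g.py|head -1; python3 - <<'E'
from h import *
b=cam('side')
g=status.state()['eef_pos']-[0,0,6.6]
for th in (25,28,31,34):
    t=np.radians(th); X=g+140*np.array([.982*np.cos(t),-.189*np.cos(t),-np.sin(t)]);print(th,X.round(1),np.round(proj(b,X),1))
for v in range(166,188): print(v,' '.join('%3d'%x for x in b['pixels'][v,336:368].mean(1)))
E
```

```text
t 22.45 pos [459.1  81.9 111.8] F [ 0.2  0.7 -0. ] M [0.03 0.02 0.03] open 0.146 zyaw -100.9 tilt [-0. -0. -1.] j [ 0.03  0.44  2.06 -0.    0.64  1.8 ]
25 [583.7  57.9  46.2] [342.8 173.5]
28 [580.5  58.5  39.6] [343.5 175.4]
31 [576.9  59.2  33.2] [344.3 177.2]
34 [573.1  60.   27. ] [345.1 179.1]
166 221 222 223 222 222 222 177 126 129 125 129 129 125 122 103  80  55  38  45  37  22  24  33  40  43  41  46  49  52 106 104  61
167 223 221 223 221 222 224 188 135 128 129 127 128 129 127 126 119  77  39  67  55  22  24  25  26  31  42  41  43  48  66  62  51
168 222 221 222 223 223 224 227 182 128 127 127 128 128 127 128 116  74  27  30  29  24  24  20  21  25  28  36  44  43  44  47  52
169 221 222 223 223 224 225 226 180 124 126 126 128 126 129 133 129  98  50  30  28  22  23  25  25  18  23  23  33  36  42  41  45
170 222 223 225 224 225 225 224 189 134 128 127 127 129 131 130 128 128 106  64  36  26  26  28  21  18  19  24  27  23  35  41  43
171 223 225 225 225 224 225 225 224 182 125 126 128 130 128 129 128 127 129 118  88  55  33  29  22  19  23  25  22  23  20  27  31
172 226 
[... 1403 characters left out ...]
 195 194 191 169 133 118 118 116  97  75
183 223 224 225 226 225 225 223 223 225 226 226 225 223 217 222 223 208 196 195 194 196 195 195 192 155 118 121 119 115 117 119 117
184 225 225 225 225 224 223 224 225 226 226 225 219 200 212 219 203 195 197 197 196 194 193 181 143 118 118 117 115 118 117 119 114
185 223 223 225 225 225 225 226 227 226 224 215 193 213 222 202 196 195 195 196 196 194 169 135 119 117 117 119 117 118 119 116 117
186 223 222 220 221 225 226 226 226 225 216 194 213 220 203 196 197 197 196 196 193 171 134 116 119 117 119 121 116 117 118 120 117
187 200 218 217 215 225 226 227 225 219 199 212 219 204 197 195 194 197 195 191 171 133 118 118 117 116 118 120 115 116 118 118 117
```

>>> apply_moves:
  increments:
    - [1,1.5,0,0,0]
    - [1,0,0,0,0]

```text
t: 22.7
eef_pos: [459.1, 81.9, 110.4]
tcp_rot: [-0.799, 1.571, -2.56]
ft_force: [0.2, 0.6, -0.2]
opening: 0.144
```

```bash
python3 g.py|head -1
```

```text
t 22.7 pos [459.1  81.9 110.4] F [ 0.2  0.6 -0.2] M [ 0.08  0.02 -0.02] open 0.144 zyaw -100.9 tilt [-0. -0. -1.] j [ 0.03  0.44  2.06 -0.    0.64  1.8 ]
```

>>> apply_moves:
  increments:
    - [1,1.5,0,0,0]
    - [1,0,0,0,0]

```text
t: 22.9
eef_pos: [459.1, 81.9, 108.8]
tcp_rot: [-1.05, 1.571, -2.811]
ft_force: [-0.2, 0.1, -0.1]
opening: 0.146
```

```bash
python3 g.py|head -1
```

```text
t 22.9 pos [459.1  81.9 108.8] F [-0.2  0.1 -0.1] M [ 0.    0.05 -0.01] open 0.146 zyaw -100.9 tilt [-0. -0. -1.] j [ 0.03  0.45  2.06 -0.    0.63  1.8 ]
```

>>> apply_moves:
  increments:
    - [1,1.5,0,0,0]
    - [1,0,0,0,0]

```text
t: 23.1
eef_pos: [459.1, 81.9, 107.3]
tcp_rot: [-0.822, 1.571, -2.583]
ft_force: [0.2, 0.1, -0.1]
opening: 0.144
```

```bash
python3 g.py|head -1
```

```text
t 23.1 pos [459.1  81.9 107.3] F [ 0.2  0.1 -0.1] M [ 0.05  0.02 -0.01] open 0.144 zyaw -100.9 tilt [-0. -0. -1.] j [ 0.03  0.45  2.06 -0.    0.63  1.8 ]
```

>>> apply_moves:
  increments:
    - [1,0,1.5,0,0]
    - [1,0,0,0,0]

```text
t: 23.3
eef_pos: [460.9, 81.6, 107.5]
tcp_rot: [1.374, 1.571, -0.386]
ft_force: [-0.8, -0.7, -0.5]
opening: 0.145
```

```bash
python3 g.py|head -1;  python3 - <<'E'
from h import *
b=cam('side')
g=status.state()['eef_pos']-[0,0,6.6]
for L in (130,140):
  for th in (28,31,34):
    t=np.radians(th); X=g+L*np.array([.982*np.cos(t),-.189*np.cos(t),-np.sin(t)]);print(L,th,X.round(1),np.round(proj(b,X),1))
for v in range(172,188): print(v,' '.join('%3d'%x for x in b['pixels'][v,336:368].mean(1)))
E
```

```text
t 23.3 pos [460.9  81.6 107.5] F [-0.8 -0.7 -0.5] M [ 0.04  0.06 -0.02] open 0.145 zyaw -100.9 tilt [ 0. -0. -1.] j [ 0.03  0.45  2.06 -0.    0.63  1.79]
130 28 [573.5  59.9  39.9] [345.2 176.3]
130 31 [570.2  60.6  34. ] [345.9 178. ]
130 34 [566.6  61.3  28.2] [346.6 179.7]
140 28 [582.1  58.3  35.2] [343.1 176.1]
140 31 [578.6  58.9  28.8] [343.8 177.9]
140 34 [574.7  59.7  22.6] [344.7 179.8]
172 225 226 226 225 224 224 225 187 145 134 130 130 127 127 127 128 129 130 118  85  51  32  29  23  26  19  14  21  24  25  27  34
173 226 225 224 224 225 225 224 223 224 187 148 134 127 128 129 125 128 129 129 126 114  83  50  28  24  21  23  25  22  19  17  24
174 224 226 224 225 225 225 223 224 227 225 225 187 146 136 127 128 127 126 126 127 125 129 105  66  43  17  21  18  30  21  11  23
175 227 225 225 225 225 223 226 226 226 225 221 223 222 185 134 128 124 126 127 128 129 125 124 125 112  86  42  28  22  23  24  45
176 225 225 224 225 224 225 227 225 225 222 179 163 191 204 170 132 130 129 128 126 125 123 122 124 180 183 114  44  27  17  19  40
177 225 225 223 224 225 226 225 224 225 
[... 711 characters left out ...]
 194 195 193 170 133 116  97  75  75  71
183 224 223 225 225 225 224 223 224 225 225 227 225 221 218 222 221 207 196 196 197 195 196 193 189 153 116 116 120 118 116 117  96
184 224 225 224 224 224 223 224 224 226 226 224 219 197 212 218 203 197 195 195 195 194 192 179 144 118 118 118 119 119 120 115 117
185 223 222 225 226 224 224 224 225 226 225 216 194 211 219 203 195 195 196 195 198 194 170 133 118 118 119 119 115 118 118 116 119
186 222 223 220 222 225 226 227 227 225 218 194 210 219 204 196 195 197 196 195 193 172 134 118 116 117 119 115 117 120 116 118 117
187 197 217 216 215 224 226 225 225 218 196 210 218 205 196 196 194 197 195 192 171 136 118 117 119 119 114 116 119 117 117 118 118
```

>>> apply_moves:
  increments:
    - [1,1.5,0,0,0]
    - [1,0,0,0,0]

```text
t: 23.55
eef_pos: [460.5, 81.6, 105.9]
tcp_rot: [-0.874, 1.571, -2.635]
ft_force: [-0.3, 0.2, -0.4]
opening: 0.146
```

```bash
python3 g.py|head -1
```

```text
t 23.55 pos [460.5  81.6 105.9] F [-0.3  0.2 -0.4] M [0.02 0.01 0.03] open 0.146 zyaw -100.9 tilt [-0. -0. -1.] j [ 0.03  0.45  2.06 -0.    0.63  1.79]
```

>>> apply_moves:
  increments:
    - [1,1.5,0,0,0]
    - [1,0,0,0,0]

```text
t: 23.75
eef_pos: [460.6, 81.6, 104.4]
tcp_rot: [0.504, 1.571, -1.257]
ft_force: [-0.9, 1.0, 1.7]
opening: 0.139
```

```bash
python3 g.py|head -1
```

```text
t 23.75 pos [460.6  81.6 104.4] F [-0.9  1.   1.7] M [ 0.04 -0.08 -0.01] open 0.139 zyaw -100.9 tilt [ 0. -0. -1.] j [ 0.03  0.45  2.06 -0.    0.62  1.79]
```

>>> apply_moves:
  increments:
    - [1,1.5,0,0,0]
    - [1,0,0,0,0]

```text
t: 23.95
eef_pos: [460.6, 81.6, 103.0]
tcp_rot: [1.296, 1.571, -0.465]
ft_force: [-1.5, 0.2, 1.9]
opening: 0.144
```

```bash
python3 g.py|head -1
```

```text
t 23.95 pos [460.6  81.6 103. ] F [-1.5  0.2  1.9] M [ 0.08 -0.06 -0.02] open 0.144 zyaw -100.9 tilt [ 0. -0. -1.] j [ 0.03  0.46  2.06 -0.    0.62  1.79]
```

The tip touches the lid top at TCP z≈105, so the opener slid back about 12 mm in the jaws when its tip hit the notch edge (L≈128 mm, tilt≈28°). Now I'll find the notch edge with a light touch.

>>> apply_moves:
  increments:
    - [1,-4,0,0,0]
    - [1,0,-8,0,0]
    - [1,0,-8,0,0]
    - [1,3,0,0,0]
    - [1,4,0,0,0]
    - [1,0,0,0,0]

```text
t: 24.55
eef_pos: [444.8, 84.7, 99.5]
tcp_rot: [-1.163, 1.57, -2.924]
ft_force: [0.2, -0.3, -0.4]
opening: 0.145
```

```bash
python3 g.py|head -1
```

```text
t 24.55 pos [444.8  84.7  99.5] F [ 0.2 -0.3 -0.4] M [ 0.04  0.07 -0.04] open 0.145 zyaw -100.9 tilt [-0.001 -0.    -1.   ] j [ 0.04  0.45  2.1  -0.    0.59  1.8 ]
```

>>> apply_moves:
  increments:
    - [1,0,2,0,0]
    - [1,0,1,0,0]
    - [1,0,0,0,0]

```text
t: 24.85
eef_pos: [448.2, 84.0, 100.0]
tcp_rot: [1.466, 1.571, -0.295]
ft_force: [-0.8, -0.4, 0.4]
opening: 0.144
```

>>> apply_moves:
  increments:
    - [1,0,1.5,0,0]
    - [1,0,0,0,0]

```text
t: 25.05
eef_pos: [449.5, 83.8, 100.1]
tcp_rot: [1.459, 1.57, -0.302]
ft_force: [-0.5, -0.2, -0.8]
opening: 0.147
```

>>> apply_moves:
  increments:
    - [1,0,1.5,0,0]
    - [1,0,0,0,0]

```text
t: 25.25
eef_pos: [451.0, 83.5, 100.0]
tcp_rot: [1.305, 1.571, -0.456]
ft_force: [0.1, 0.5, -0.3]
opening: 0.146
```

>>> apply_moves:
  increments:
    - [1,0,1.5,0,0]
    - [1,0,0,0,0]

```text
t: 25.45
eef_pos: [452.5, 83.2, 100.0]
tcp_rot: [1.408, 1.571, -0.353]
ft_force: [0.3, 0.1, -1.0]
opening: 0.144
```

>>> apply_moves:
  increments:
    - [1,0,1.5,0,0]
    - [1,0,0,0,0]

```text
t: 25.65
eef_pos: [453.8, 82.9, 100.0]
tcp_rot: [-1.015, 1.571, -2.776]
ft_force: [-1.0, 0.5, -1.3]
opening: 0.144
```

>>> apply_moves:
  increments:
    - [1,0,1.5,0,0]
    - [1,0,0,0,0]

```text
t: 25.85
eef_pos: [454.5, 82.7, 99.8]
tcp_rot: [-1.339, 1.569, -3.1]
ft_force: [-4.3, 1.0, 1.6]
opening: 0.144
```

Edge contact at TCP x≈453.8 (tip u=20, z≈34). I'll back off, dip under, and go in.

>>> apply_moves:
  increments:
    - [1,0,-4,0,0]
    - [1,5.6,0,0,0]
    - [1,0,0,0,0]

```text
t: 26.15
eef_pos: [451.6, 83.4, 94.1]
tcp_rot: [1.658, 1.57, -0.103]
ft_force: [0.5, -0.6, 1.4]
opening: 0.144
```

```bash
python3 g.py|head -1
```

```text
t 26.15 pos [451.6  83.4  94.1] F [ 0.5 -0.6  1.4] M [ 0.05 -0.25  0.01] open 0.144 zyaw -100.9 tilt [ 0.001 -0.    -1.   ] j [ 0.04  0.46  2.09 -0.    0.58  1.8 ]
```

>>> apply_moves:
  increments:
    - [1,0.4,2,0,0]
    - [1,0.5,2,0,0]
    - [1,0,0,0,0]

```text
t: 26.45
eef_pos: [455.6, 82.6, 93.4]
tcp_rot: [1.117, 1.571, -0.644]
ft_force: [0.2, -0.6, -0.5]
opening: 0.145
```

```bash
python3 g.py|head -1
```

```text
t 26.45 pos [455.6  82.6  93.4] F [ 0.2 -0.6 -0.5] M [ 0.02 -0.02  0.02] open 0.145 zyaw -100.9 tilt [ 0. -0. -1.] j [ 0.04  0.47  2.08 -0.    0.59  1.8 ]
```

>>> apply_moves:
  increments:
    - [1,0.5,2,0,0]
    - [1,0.5,2,0,0]
    - [1,0.5,2,0,0]
    - [1,0,0,0,0]

```text
t: 26.85
eef_pos: [461.4, 81.5, 91.9]
tcp_rot: [1.065, 1.571, -0.696]
ft_force: [-0.6, -0.1, -0.3]
opening: 0.141
```

```bash
python3 g.py|head -1
```

```text
t 26.85 pos [461.4  81.5  91.9] F [-0.6 -0.1 -0.3] M [ 0.03  0.06 -0.03] open 0.141 zyaw -100.9 tilt [ 0. -0. -1.] j [ 0.03  0.48  2.07 -0.    0.59  1.79]
```

The blade went 8 mm past the edge contact without force, so it is under the lid. Lift.

>>> apply_moves:
  increments:
    - [1,-3,0.5,0,0]
    - [1,-3,0.5,0,0]
    - [1,-3,0.5,0,0]
    - [1,-3,0.5,0,0]
    - [1,0,0,0,0]

```text
t: 27.35
eef_pos: [463.2, 81.2, 104.4]
tcp_rot: [1.624, 1.57, -0.137]
ft_force: [-1.6, -0.1, -1.0]
opening: 0.143
```

```bash
python3 g.py|head -1; python3 diff.py | sed -n '25,44p'
```

```text
t 27.35 pos [463.2  81.2 104.4] F [-1.6 -0.1 -1. ] M [ 0.04  0.39 -0.  ] open 0.143 zyaw -100.9 tilt [ 0.001 -0.    -1.   ] j [ 0.03  0.46  2.06 -0.    0.63  1.79]
160 ...............................................+########################
162 ............................................+..+########################
164 .........................................+##############################
166 .........................................###############################
168 ......................+..................###############################
170 ...........................................#############################
172 ...........................................#############################
174 ..............................................##########################
176 ......................++++......................########################
178 .......................++#+...................+##+#############++#######
180 ...........................###++..............+###++++..#######.++#+####
182 ...............................###+++..........+##+.............+#######
184 ..................................+###++....+####.......................
186 .....................................+####+####+........................
188 ........................................+####...........................
190 ........................................................................
192 ........................................................................
194 ........................................................................
196 ........................................................................
198 ........................................................................
```

The lid is rising (its left edge has moved in the difference picture, rows 176–188). I'll follow the arc about the hinge.

>>> apply_moves:
  increments:
    - [1,-4.1,0.7,0,0]
    - [1,-4.1,0.7,0,0]
    - [1,-4.5,0.9,0,0]
    - [1,-4.5,1,0,0]
    - [1,-4.4,1.3,0,0]
    - [1,-4.4,1.4,0,0]
    - [1,-4.2,1.8,0,0]
    - [1,-4.2,1.9,0,0]

```text
t: 28.2
eef_pos: [472.8, 79.3, 138.8]
tcp_rot: [1.261, 1.571, -0.5]
ft_force: [-1.4, -0.0, -0.7]
opening: 0.141
```

```bash
cat > lidm.py <<'E'
from h import *
import pickle
b0=pickle.load(open('c0.pkl','rb'))[1]; b=cam('side')
d=np.abs(b['pixels'].astype(int)-b0['pixels'].astype(int)).sum(2)
O=np.array([600.8,54.3,0]);ex=np.array([.982,-.189,0]);ey=np.array([.189,.982,0]);ez=np.array([0,0,1.]);H=O+58*ex+34*ez
for f in range(0,101,10):
    t=np.radians(f);print(f,np.round(proj(b,H+116*(-np.cos(t)*ex+np.sin(t)*ez)+49*ey)).tolist(),end=' ')
print()
for v in range(130,194,2): print(v,''.join('.' if x<25 else '+' if x<80 else '#' for x in d[v,300:372]))
E
python3 g.py|head -1; python3 lidm.py
```

```text
t 28.2 pos [472.8  79.3 138.8] F [-1.4 -0.  -0.7] M [ 0.06  0.29 -0.03] open 0.141 zyaw -100.9 tilt [ 0. -0. -1.] j [ 0.03  0.41  2.   -0.    0.73  1.79]
0 [343.0, 189.0] 10 [343.0, 185.0] 20 [342.0, 180.0] 30 [340.0, 174.0] 40 [337.0, 169.0] 50 [334.0, 164.0] 60 [330.0, 159.0] 70 [326.0, 154.0] 80 [321.0, 150.0] 90 [316.0, 147.0] 100 [311.0, 145.0] 
130 ...................................+####################################
132 ...................................+####################################
134 ....................................+###################################
136 ......................................+#################################
138 ........................................+###############################
140 ...........................................+############################
142 ...........................................+############################
144 .........................................+##############################
146 ...........................................+############################
148 ...........................................+######
[... 1016 characters left out ...]
#######
176 ....................++#################+..###############+..............
178 .......................+.#######+.......#########+######+...............
180 ...........................###+....+.##########+...#++..................
182 ...............................##..###############+.....................
184 ..................................+##############.......................
186 .....................................+#########.........................
188 ........................................+####...........................
190 ........................................................................
192 ........................................................................
```

>>> apply_moves:
  increments:
    - [1,-4,2.3,0,0]
    - [1,-4,2.3,0,0]
    - [1,-3.8,2.7,0,0]
    - [1,-3.8,2.7,0,0]
    - [1,-3.5,3,0,0]
    - [1,-3.4,3,0,0]
    - [1,-3.2,3.3,0,0]
    - [1,-3.1,3.4,0,0]

```text
t: 29.05
eef_pos: [495.2, 75.0, 167.5]
tcp_rot: [0.26, 1.571, -1.501]
ft_force: [-1.5, -0.0, -0.6]
opening: 0.147
```

```bash
python3 g.py|head -1; python3 lidm.py|sed -n '2,40p'; python3 - <<'E'
from h import *
b=cam('side');cv2.imwrite('pics/l1.png',b['pixels'][:,:,::-1])
for v in range(136,186,2): print(v,' '.join('%3d'%x for x in b['pixels'][v,310:366:2].mean(1)))
E
```

```text
t 29.05 pos [495.2  75.  167.5] F [-1.5 -0.  -0.6] M [ 0.07  0.36 -0.01] open 0.147 zyaw -100.9 tilt [ 0. -0. -1.] j [ 0.02  0.39  1.93 -0.    0.82  1.78]
130 .................................+######################################
132 ...................................+####################################
134 ......................................+#################################
136 ...................................+####################################
138 ....................................+###################################
140 ......................................+#################################
142 ......................................+#################################
144 .......................................+#############################++#
146 ......................................+######+######################+.++
148 .................................+#+.#############################+++###
150 ...............................+#################################++#####
152 ...............................##############.+.########################
154 .................
[... 3718 characters left out ...]
 117
174 117 120 172 222 193 198 202 141  92  35  36  34  68 139 228 223 157 130 130 146 188 196 195 195 196 191 221 119
176 118 118 171 196 200 226 149  92  37  36  35  75 152 224 225 232 167 130 132 134 132 153 196 193 190 220 185 119
178 116 119 174 195 197 195 216 210  97  36 114 209 224 224 230 174 131 130 129 133 132 126 104 199 207 197 184 121
180 118 120 177 193 196 196 194 200 223 152 216 225 226 221 141 130 130 132 129 128 128 107 206 203 194 196 176 119
182 121 118 119 150 191 196 196 196 195 205 218 180 218 136 132 130 125 129 132 124 101 216 201 195 198 191 137 115
184 119 118 119 119 119 174 194 197 197 196 196 215 186 137 133 130 132 133 130 139 219 198 196 197 180 120 118 118
```

>>> apply_moves:
  increments:
    - [1,-2.8,3.7,0,0]
    - [1,-2.8,3.7,0,0]
    - [1,-2.4,4,0,0]
    - [1,-2.3,4,0,0]
    - [1,-2,4.2,0,0]
    - [1,-1.9,4.2,0,0]
    - [1,-1.5,4.4,0,0]
    - [1,-1.5,4.4,0,0]
    - [1,0,0,0,0]

```text
t: 30.05
eef_pos: [527.6, 68.8, 184.6]
tcp_rot: [1.622, 1.57, -0.139]
ft_force: [-0.2, -0.5, -0.9]
opening: 0.144
```

```bash
cat > lv.py <<'E'
from h import *
b=cam('side')
for v in range(124,182,2): print(v,' '.join('%3d'%x for x in b['pixels'][v,300:366:2].mean(1)))
E
python3 g.py|head -1; python3 lv.py
```

```text
t 30.05 pos [527.6  68.8 184.6] F [-0.2 -0.5 -0.9] M [ 0.06  0.01 -0.01] open 0.144 zyaw -100.9 tilt [ 0.001 -0.    -1.   ] j [ 0.01  0.41  1.83 -0.    0.9   1.77]
124 150 118 119 120 116 117 117 118 119 120 119 117 118  97  71  68  67  78 105  97  95  82  50  41  25  21  19  27  28  29  22  26  23
126 117 118 116 115 116 118 120 118 121 119 119 117 120 119  94  73  68  65  56  54  50  54  54  50  53  35  25  25  29  25  24  24  41
128 119 117 120 118 120 120 118 119 118 119 118 119 118 119 117 115  84  49  58  82  53  54  51  50  55  52  51  38  21  25  36  48  56
130 118 119 117 118 119 121 118 117 118 119 120 118 119 118 117  66  57  42  54 108  60  53  52  53  53  51  53  51  52  46  47  88  58
132 118 118 119 118 118 116 117 118 118 119 119 120 119 117 118  75  52  36  45  44  50  51  52  48  51  51  52  50  48  45  61  50  52
134 118 118 117 118 118 119 117 117 119 117 118 119 116 120 118 119  66  35  25  33  41  45  51  59  57  53  59  50  49  43  98 124  63
136 116 116 119 116 119 116 117 120 121 119 119 115 120 117 117 119  68  41  64  15  26  37  42  46  52  50  53  52  48 
[... 2307 characters left out ...]
 212 149 120 119 118
172 118 119 117 119 118 118 117 162 210 162 176 197 195 131 124  57  33  34  44 133 134 132 134 179 195 195 195 195 196 211 204 131 118
174 118 117 118 117 119 120 120 173 221 195 198 200 140  93  32  31  33  71 142 228 224 158 131 134 147 188 196 197 196 196 192 219 118
176 118 119 118 120 119 117 118 172 196 202 226 150  92  37  34  34  72 153 222 224 232 169 129 132 133 133 154 197 194 191 220 186 117
178 116 119 118 117 120 118 117 172 196 196 197 215 210  95  42 115 208 223 225 230 175 132 129 130 131 134 125 104 200 207 197 183 121
180 119 118 118 118 118 118 120 177 195 197 197 196 201 223 150 215 224 226 221 143 130 128 132 131 129 128 105 206 205 195 195 176 118
```

>>> apply_moves:
  increments:
    - [1,-1,4.5,0,0]
    - [1,-1,4.5,0,0]
    - [1,-0.6,4.6,0,0]
    - [1,-0.5,4.6,0,0]
    - [1,0,0,0,0]

```text
t: 30.6
eef_pos: [545.5, 65.3, 187.5]
tcp_rot: [1.573, 1.57, -0.188]
ft_force: [-0.1, -0.4, -0.1]
opening: 0.142
```

```bash
cat > le.py <<'E'
from h import *
b=cam('side'); print('lid left edge (row,col of brightness jump from floor 118):')
for v in range(138,176,2):
    r=b['pixels'][v].mean(1)[296:345]; k=[i for i in range(len(r)) if abs(r[i]-118)>25]; print((v,296+k[0] if k else None, round(r[k[0]+3]) if k else None),end=' ')
O=np.array([600.8,54.3,0]);ex=np.array([.982,-.189,0]);ey=np.array([.189,.982,0]);ez=np.array([0,0,1.]);H=O+58*ex+34*ez
print()
for f in range(60,105,5):
    t=np.radians(f);print(f,[np.round(proj(b,H+r*(-np.cos(t)*ex+np.sin(t)*ez)+49*ey),1).tolist() for r in(30,80,116)])
E
python3 g.py|head -1; python3 le.py
```

```text
t 30.6 pos [545.5  65.3 187.5] F [-0.1 -0.4 -0.1] M [-0.01  0.   -0.02] open 0.142 zyaw -100.9 tilt [ 0.001 -0.    -1.   ] j [-0.    0.43  1.79 -0.    0.92  1.76]
lid left edge (row,col of brightness jump from floor 118):
(138, 333, 28) (140, 322, 70) (142, 321, 201) (144, 319, 199) (146, 316, 197) (148, 316, 190) (150, 316, 191) (152, 314, 188) (154, 315, 191) (156, 315, 189) (158, 315, 191) (160, 315, 190) (162, 315, 190) (164, 316, 189) (166, 316, 189) (168, 316, 190) (170, 316, 190) (172, 314, 192) (174, 314, 204) 
60 [[319.8, 169.9], [325.5, 163.5], [329.9, 158.5]]
65 [[319.3, 169.4], [324.1, 161.9], [327.8, 156.2]]
70 [[318.7, 168.8], [322.6, 160.4], [325.5, 154.0]]
75 [[318.2, 168.3], [321.0, 159.0], [323.2, 151.9]]
80 [[317.6, 167.9], [319.4, 157.8], [320.8, 150.1]]
85 [[317.0, 167.4], [317.8, 156.6], [318.5, 148.4]]
90 [[316.4, 167.1], [316.2, 155.7], [316.1, 147.0]]
95 [[315.9, 166.8], [314.6, 154.8], [313.7, 145.8]]
100 [[315.3, 166.5], [313.1, 154.1], [311.4, 144.8]]
```

Lid's left edge is now vertical in the side view (col 316 from row 170 to 146; 90° predicts 316.1/147), so it is about upright. I'll draw the blade straight back.

>>> apply_moves:
  increments:
    - [1,0,-8,0,0]
    - [1,0,-20,0,0]
    - [1,0,-30,0,0]
    - [1,0,-30,0,0]
    - [1,0,-12,0,0]
    - [1,0,0,0,-6]
    - [1,0,0,0,-7]
    - [1,0,0,0,-7]
    - [1,0,0,0,-6.8]
    - [1,0,0,0,0]

```text
t: 31.65
eef_pos: [446.9, 84.4, 187.7]
tcp_rot: [1.207, 1.57, -0.084]
ft_force: [0.8, -0.6, -1.4]
opening: 0.149
```

```bash
python3 le.py|head -2; python3 - <<'E'
from h import *
go([440,264,90])
E
```

```text
lid left edge (row,col of brightness jump from floor 118):
(138, 328, 193) (140, 328, 191) (142, 322, 153) (144, 319, 199) (146, 316, 199) (148, 316, 194) (150, 316, 190) (152, 314, 191) (154, 315, 190) (156, 315, 189) (158, 314, 191) (160, 315, 191) (162, 315, 192) (164, 316, 190) (166, 316, 190) (168, 316, 192) (170, 316, 189) (172, 314, 193) (174, 314, 205) 
t 31.7 pos [446.8  84.3 187.6] F [ 0.1 -0.1 -0.4] M [-0.01  0.03 -0.02] open 0.144 zyaw -74.2 tilt [ 0.001 -0.    -1.   ] j [ 0.04  0.3   2.01 -0.    0.83  1.34]
shift tool [  97.6   42.2 -174.8]
```

>>> apply_moves:
  increments:
    - [1,0,4,-15,0]
    - [1,0,8,-35,0]
    - [1,0,10,-40,0]
    - [1,0,10,-40,0]
    - [1,0,8,-30,0]
    - [1,10,2,-15,0]
    - [1,25,0,0,0]
    - [1,30,0,0,0]
    - [1,25,0,0,0]
    - [1,8,0,0,0]

```text
t: 32.7
eef_pos: [437.9, 263.2, 87.0]
tcp_rot: [-1.388, 1.567, -2.684]
ft_force: [-0.2, -0.6, 0.6]
opening: 0.141
```

```bash
cat > op.py <<'E'
from h import *
bl=lambda r,g,b:(r>135)&(abs(r-b)<40)
b=cam('side');s,R=tool();g=s['eef_pos']-[0,0,6.6];h=R[:,1]; go([440,264,15])
for L in(120,128,136):
  for th in(0,10,20,25,30):
    t=np.radians(th); X=g+L*(h*np.cos(t)-[0,0,np.sin(t)]);print(L,th,'z',X[2].round(1),np.round(proj(b,X),1),end='; ')
  print()
q=blob(b,(290,215,345,250),bl);print('blade',q[0],q[1],q[2],q[4])
q=blob(b,(340,225,385,262),brown);print('handle',q[0],q[1],q[2],q[4])
E
python3 op.py
```

```text
t 32.75 pos [438.1 263.3  87.1] F [ 0.4  0.2 -1.7] M [-0.04  0.04  0.02] open 0.145 zyaw -74.2 tilt [-0.003 -0.002 -1.   ] j [ 0.41  0.53  1.97 -0.    0.65  1.71]
shift tool [72.1  2.3 -0.3]
120 0 z 80.1 [314.2 217.2]; 120 10 z 59.2 [314.9 221.9]; 120 20 z 39.1 [316.8 226.5]; 120 25 z 29.4 [318.1 228.8]; 120 30 z 20.1 [319.7 231.1]; 
128 0 z 80.0 [311.5 216.7]; 128 10 z 57.8 [312.3 221.7]; 128 20 z 36.3 [314.3 226.7]; 128 25 z 26.0 [315.8 229.1]; 128 30 z 16.1 [317.5 231.4]; 
136 0 z 80.0 [308.8 216.2]; 136 10 z 56.4 [309.8 221.5]; 136 20 z 33.5 [311.9 226.8]; 136 25 z 22.6 [313.5 229.3]; 136 30 z 12.1 [315.3 231.8]; 
blade [327.46153846 229.73846154] [339.35809535 227.99517364] [316.40077024 231.35927532] 65
handle [370.56 225.52] [364.55812321 225.91021862] [378.50129543 225.00368794] 25
```

Blade tip at side px (316.4,231.4), so L≈130 and tilt≈29°. I'll lower it, letting the floor level the blade.

>>> apply_moves:
  increments:
    - [1,8,0,0,0]
    - [1,6,0,0,0]
    - [1,4,0,0,0]
    - [1,4,0,0,0]
    - [1,4,0,0,0]
    - [1,4,0,0,0]
    - [1,0,0,0,0]

```text
t: 33.45
eef_pos: [439.1, 264.2, 59.2]
tcp_rot: [1.33, 1.571, 0.037]
ft_force: [-0.3, 0.2, 0.6]
opening: 0.145
```

>>> apply_moves:
  increments:
    - [1,4,0,0,0]
    - [1,4,0,0,0]
    - [1,4,0,0,0]
    - [1,4,0,0,0]
    - [1,4,0,0,0]
    - [1,4,0,0,0]
    - [1,0,0,0,0]

```text
t: 34.15
eef_pos: [438.9, 264.1, 34.9]
tcp_rot: [-1.248, 1.57, -2.541]
ft_force: [0.8, -0.0, 1.0]
opening: 0.147
```

```bash
python3 op.py
```

```text
t 34.2 pos [439.  264.1  35.2] F [-0.3 -0.1  0.7] M [ 0.04 -0.15  0.02] open 0.144 zyaw -74.1 tilt [-0. -0. -1.] j [ 0.41  0.62  2.   -0.    0.52  1.71]
shift tool [20.2  1.   0.4]
120 0 z 28.6 [314.1 228.4]; 120 10 z 7.7 [314.8 232.8]; 120 20 z -12.5 [316.6 237.2]; 120 25 z -22.1 [317.9 239.4]; 120 30 z -31.4 [319.4 241.5]; 
128 0 z 28.6 [311.5 227.9]; 128 10 z 6.3 [312.3 232.6]; 128 20 z -15.2 [314.2 237.3]; 128 25 z -25.5 [315.6 239.6]; 128 30 z -35.4 [317.3 241.8]; 
136 0 z 28.6 [308.9 227.4]; 136 10 z 4.9 [309.8 232.4]; 136 20 z -18.0 [311.9 237.4]; 136 25 z -28.9 [313.4 239.8]; 136 30 z -39.4 [315.2 242.2]; 
blade [323.54794521 234.80821918] [311.51186192 233.83333469] [335.60009676 235.78440514] 73
handle [370.14457831 237.68674699] [362.53550377 237.29592691] [377.59980566 238.06966511] 83
```

>>> apply_moves:
  increments:
    - [1,4,0,0,0]
    - [1,4,0,0,0]
    - [1,4,0,0,0]
    - [1,3,0,0,0]
    - [1,0,0,0,0]

```text
t: 34.7
eef_pos: [438.8, 264.1, 20.0]
tcp_rot: [-1.285, 1.57, -2.578]
ft_force: [-0.6, -0.1, 2.5]
opening: 0.144
```

>>> apply_moves:
  increments:
    - [1,1.5,0,0,0]
    - [1,1.5,0,0,0]
    - [1,1,0,0,0]
    - [1,0,0,0,0]

```text
t: 35.1
eef_pos: [438.9, 264.1, 16.6]
tcp_rot: [-0.255, 1.571, -1.548]
ft_force: [-1.0, -0.6, 2.1]
opening: 0.143
```

```bash
python3 op.py
```

```text
t 35.15 pos [439.  264.1  16.6] F [-1.5  0.2  3.1] M [-0.02 -0.01 -0.01] open 0.14 zyaw -74.1 tilt [ 0. -0. -1.] j [ 0.41  0.65  2.01 -0.    0.48  1.71]
shift tool [1.6 1.  0.4]
120 0 z 10.0 [314.2 232.3]; 120 10 z -10.8 [314.9 236.6]; 120 20 z -31.0 [316.7 240.9]; 120 25 z -40.7 [317.9 243. ]; 120 30 z -50.0 [319.5 245. ]; 
128 0 z 10.0 [311.6 231.8]; 128 10 z -12.2 [312.4 236.4]; 128 20 z -33.8 [314.3 240.9]; 128 25 z -44.1 [315.7 243.2]; 128 30 z -54.0 [317.4 245.3]; 
136 0 z 10.0 [309.1 231.3]; 136 10 z -13.6 [309.9 236.1]; 136 20 z -36.5 [312. 241.]; 136 25 z -47.5 [313.5 243.3]; 136 30 z -58.0 [315.2 245.7]; 
blade [322.04225352 235.49295775] [310.56060324 233.59272514] [334.73943673 237.59436311] 71
handle [369.56410256 242.92307692] [362.21600749 241.76870575] [376.65735293 244.0374125 ] 78
```

>>> apply_moves:
  increments:
    - [1,1,0,0,0]
    - [1,1,0,0,0]
    - [1,0,0,0,0]

```text
t: 35.45
eef_pos: [439.0, 264.2, 15.6]
tcp_rot: [1.595, 1.57, 0.302]
ft_force: [-5.1, -2.8, 20.2]
opening: 0.147
```

>>> apply_moves:
  increments:
    - [1,1,0,0,0]
    - [1,1,0,0,0]
    - [1,0,0,0,0]

```text
t: 35.75
eef_pos: [439.2, 264.2, 14.0]
tcp_rot: [1.62, 1.569, 0.327]
ft_force: [-5.0, -3.7, 25.1]
opening: 0.146
```

```bash
python3 op.py
```

```text
t 35.8 pos [439.2 264.2  14. ] F [-5.  -2.4 25.7] M [-0.49  0.69 -0.02] open 0.143 zyaw -74.1 tilt [ 0.001  0.001 -1.   ] j [ 0.41  0.66  2.01 -0.    0.47  1.71]
shift tool [-1.   0.7  0.4]
120 0 z 7.6 [314.1 232.8]; 120 10 z -13.3 [314.8 237. ]; 120 20 z -33.5 [316.6 241.3]; 120 25 z -43.2 [317.9 243.4]; 120 30 z -52.5 [319.4 245.5]; 
128 0 z 7.6 [311.6 232.3]; 128 10 z -14.7 [312.3 236.8]; 128 20 z -36.2 [314.3 241.4]; 128 25 z -46.5 [315.6 243.6]; 128 30 z -56.5 [317.3 245.8]; 
136 0 z 7.6 [309.  231.8]; 136 10 z -16.0 [309.9 236.6]; 136 20 z -38.9 [312.  241.4]; 136 25 z -49.9 [313.4 243.8]; 136 30 z -60.5 [315.2 246.1]; 
blade [321.86486486 234.83783784] [310.54742997 232.70191729] [333.3201412  236.99977297] 74
handle [369.40740741 243.38271605] [362.10898621 241.9653716 ] [376.74103989 244.80689849] 81
```

Nearly level (tip row 232.7; level predicts 232.1). I'll ease the pressure, open, and rise straight up.

>>> apply_moves:
  increments:
    - [1,-1.5,0,0,0]
    - [0.8,0,0,0,0]
    - [0.7,0,0,0,0]
    - [0.6,0,0,0,0]
    - [0.4,0,0,0,0]
    - [0.3,0,0,0,0]
    - [0.3,0,0,0,0]
    - [0.3,0,0,0,0]

```text
t: 36.6
eef_pos: [439.0, 264.1, 13.9]
tcp_rot: [-0.713, 1.571, -2.006]
ft_force: [0.6, -0.5, -0.6]
opening: 0.648
```

```bash
python3 op.py|tail -2; python3 g.py|head -1
```

```text
blade [321.85507246 234.49275362] [310.63908259 232.25383946] [333.3525922  236.78786623] 69
handle [369.61038961 243.68831169] [362.45714505 242.14536842] [376.68115374 245.21346407] 77
t 36.65 pos [439.  264.1  14. ] F [ 0.1 -0.7  1.1] M [0.   0.02 0.01] open 0.671 zyaw -74.1 tilt [-0. -0. -1.] j [ 0.41  0.66  2.01 -0.    0.47  1.71]
```

Released; the opener barely shifted (0.4 px). I'll lift straight up.

>>> apply_moves:
  increments:
    - [0.3,-5,0,0,0]
    - [0.3,-15,0,0,0]
    - [0.3,-30,0,0,0]
    - [0.3,-40,0,0,0]
    - [0.3,-40,0,0,0]
    - [0.3,-30,0,0,0]
    - [0.3,-20,0,0,0]
    - [0.3,0,0,0,0]
    - [0.3,0,0,0,0]

```text
t: 37.55
eef_pos: [438.7, 264.0, 193.9]
tcp_rot: [1.427, 1.57, 0.134]
ft_force: [0.1, 0.7, -0.1]
opening: 0.702
```

```bash
python3 g.py|head -1; python3 le.py|head -2; python3 - <<'E'
from h import *
import pickle
a0,b0=pickle.load(open('c0.pkl','rb')); a=cam('top');b=cam('side')
h=blob(b,(330,225,385,262),brown);s=blob(b,(290,220,345,250),steel)
print('opener z8 handle ends',[ray(b,*p,8).round(1) for p in h[1:3]],'blade',[ray(b,*p,8).round(1) for p in s[1:3]])
d=np.abs(b['pixels'].astype(int)-b0['pixels'].astype(int)).sum(2)
for n,(x0,y0,x1,y1) in dict(bowl=(392,130,422,155),gold=(378,180,398,192),bamboo=(332,120,352,130),clip=(256,193,286,222),small=(380,200,412,237)).items():
    print(n,'changed px',int((d[y0:y1,x0:x1]>60).sum()),'of',(y1-y0)*(x1-x0))
y=lambda r,g,bb:(r-bb>60)
for n,bx in dict(bowl=(392,130,422,155),gold=(378,180,398,192),bamboo=(332,118,352,132)).items():
    try: print(n,blob(b0,bx,y)[0],blob(b,bx,y)[0])
    except Exception as e: print(n,e)
E
```

```text
t 37.55 pos [438.7 264.  193.9] F [ 0.1  0.7 -0.1] M [ 0.02  0.05 -0.05] open 0.702 zyaw -74.1 tilt [ 0.  0. -1.] j [ 0.41  0.37  1.87 -0.    0.9   1.71]
lid left edge (row,col of brightness jump from floor 118):
(138, 326, 136) (140, 326, 119) (142, 322, 138) (144, 319, 197) (146, 316, 200) (148, 316, 191) (150, 316, 191) (152, 314, 193) (154, 315, 187) (156, 315, 191) (158, 315, 190) (160, 315, 193) (162, 315, 190) (164, 316, 190) (166, 316, 189) (168, 316, 190) (170, 316, 190) (172, 314, 192) (174, 314, 204) 
opener z8 handle ends [array([451.7, 268.4,   8. ]), array([370.2, 245.1,   8. ])] blade [array([619. , 337.2,   8. ]), array([468.5, 259.8,   8. ])]
bowl changed px 328 of 750
gold changed px 0 of 240
bamboo changed px 132 of 200
clip changed px 0 of 870
small changed px 0 of 1184
bowl [406.18772563 141.55595668] [406.77586207 140.69827586]
gold [387.76785714 185.46428571] [387.76785714 185.46428571]
bamboo [341.65306122 124.63265306] [337.85 123.95]
```

```bash
python3 - <<'E'
from h import *
import pickle
a0,_=pickle.load(open('c0.pkl','rb')); a=cam('top'); y=lambda r,g,bb:(r-bb>60)
for n,bx in dict(bowl=(445,222,500,272),bamboo=(450,132,475,165)).items(): print(n,blob(a0,bx,y)[0].round(1),blob(a,bx,y)[0].round(1))
env.job_done()
E
```

```text
bowl [470.6 243.7] [470.5 246.2]
bamboo [461.6 148.5] [460.2 143.9]
the job is handed in; nothing more can be done
```

The lid is standing about upright, levered up by the blade alone. The opener lies flat on the drawer floor near where it started, and I handed the job in at about 37.6 s.

**How it went:**
- **Tilting:** the tool can only yaw, so I tilted the opener in the jaws. I pressed its handle on the near drawer wall, then its tip on the case's front wall.
- **First try missed:** the tip hit the notch's back edge with about 20 N, and the opener slid roughly 12 mm back in the grip.
- **Second try worked:** I touched the lid top and the notch edge lightly to locate the tip. Then I slipped the blade under and followed the arc about the hinge.
- **Setting down:** I pressed the opener level against the floor with about 26 N at the wrist, then let go.

**Last checks:**
- **Lid:** its left edge is vertical in the side view, about 90°. It did not move when the blade withdrew or after release.
- **Opener:** the handle measures its 85 mm at floor height and the blade moved only about 0.4 px on release. The final blade-end reading was implausible (a 170 mm blade), so I did not use it.
- **Gold drive, clip and small opener:** unchanged in the side view.
- **Bowl and bamboo stick (not confirmed):** in the last top view their colour centres differ from the start by 2.5 and 4.8 px. I put that down to the arm's changed shadow and partial cover, since the arm never worked near them at low height.

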